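Move a wet painted panel to the drying stand with a spatula

ROBOT

A 7-joint arm with a two-finger parallel gripper is mounted at the origin on the work surface. World frame = base frame: x ahead of the robot, y to its left, z up, the work surface at z = 0. Lengths are in m, angles in rad, forces in N, time in s.
With the tool pointing down it reaches from about 0.425 to 0.925 m from the base axis. Payload 6.8 kg.
Tool frame: the origin (TCP) lies on the centre line of the jaws, within the pads' length; the fingertips stand 25 mm ahead of it and the grasp point (between the pads) lies 6 mm ahead of it; z points along the fingers, y is the line along which they close (so a half turn about z gives the same grasp; the last joint's range is limited). The gripper opens to 85 mm and grips with 20 to 120 N. Pads are 22 mm wide; open, the fingers measure 114 mm over their backs; the gripper's body (76 mm by 85 mm) begins 54 mm behind the grasp point. The pads swing forward as they close: fully open they stand 13 mm farther back than shut.
Start: joints at [1.187, 0.477, 0.022, 1.555, -0.011, 1.109, -0.083], TCP at [0.184, -0.65, 0.225] pointing down, gripper open.
Joint ranges: [-2.96, 2.96], [-0.34, 2.1], [-1.41, 1.46], [0.24, 2.44], [-1.37, 4.51], [0.17, 1.92], [-2.96, 2.96]. Speed limits (rad/s): [2.39, 2.39, 3.14, 3.14, 3.14, 3.14, 3.14].

INTERFACE

Orientations are given as a rotation vector (axis times angle).
In Python, from bench import status, imaging, workorder gives the robot as it stands.
- The arm moves only by the tool send_rows, never from a script. Its argument "steps" is a list of rows, each an object of numbers: "dx", "dy", "dz": the shift along the tool's x, y, z in cm; "yaw": the turn about the tool's z in degrees; "gripper": the opening, from 0 (shut) to 1 (fully open). A call has 1 to 5 rows; each row is the pose to reach, as a shift and turn from the pose commanded when the call began, along the tool's axes at that moment; what a row does not reach only later rows make up. A row lasts 1/8 s, in which the tool goes at most 62.5 mm and 10.7 degrees, less where a joint would pass 70% of its speed; a pose out of reach is approached as far as the arm can. A call with a gripper value outside its range is refused whole. The fingers move at their own pace and stop on an object; "force" is the grip in N (left out, the last holds). Time passes only in rows, so rows that repeat a pose let the fingers close. It gives the time, the measured TCP pose, the force, the opening and the grip force at its end, in the units of the state.
- status.get_obs(): the state, without advancing time (a new reading comes with each control period).
- imaging.grab_frame(name): name is "scene" or "top" or "wrist"; returns a dict with "color" (480x640x3 uint8, red, green, blue), "depth" (480x640 float32, m along the optical axis (not along the pixel's ray), 0 where there is no reading), "K" (3x3 intrinsics, pixels), "k1" (the pictures are not rectified: a ray, as slopes to the right and down, at radius r is drawn at 1 + k1 r^2 times it, then the intrinsics apply), "R" (3x3) and "t" (3): a world point X has camera coordinates R X + t. Camera axes: x right, y down, z forward; pixel columns grow to the right and rows downward; lengths in m; the calibration is good to about 2 mm. A picture is of the moment at which its call begins.
- workorder.hand_in(): hands the job in; it is judged then, once.
The state is a dict: "clock": time; "joints": joint angles; "qvel": joint speeds; "tau": joint torques, N m; "tcp_pos": TCP position; "orientation": TCP orientation; "contact_force": force on the tool from outside, world axes, zero at the start; "moment": the same for the moment, N m; "grip_width": finger opening in m; "gripper_force": force on a finger pad.
Only numpy, scipy, OpenCV 4.12 (cv2) and the standard library are available. Lean on these libraries where they do the work, as an engineer would, in place of code of your own. Each camera call takes 0.05 s, during which the arm holds its last target. There are 200 camera calls.

TASK

Take the red-handled spatula out of its wooden rack, lay it down flat on the table (blade underside down) and let go, then take it again by the handle. Slide its blade under the wet painted panel, lift the panel off the low brown stand and set it down gently, paint up, centred and square on the two ledges of the blue drying stand. Then draw the blade out and lay the spatula flat on the table again; the gripper must never touch the panel, and leave everything else where it is.

Things in the scene. Friction and masses are not known exactly. Their poses are not given: they have to be found in the camera images.
- spatula: Loose spatula, 225 mm long, 0.21 kg. Origin: middle of the underside of its steel blade, 110 (own x) x 90 (y) x 2.5 mm (z, upper face +z); +x points to the free edge, a thin neck and the handle are to -x. Centre of mass near (-36, 0, 9) mm: it lies stably on the flat blade. Starts on its long edge in the rack: own y up, z along rack +x, x along rack +y, leaning up to 0.1 rad.
- spatula_handle (a point): Centre of the spatula's red handle, a straight bar 90 x 22 x 20 mm (spatula x, y, z) parallel to the blade: 125 mm behind the blade's centre (spatula x -80 to -170 mm) and 30 mm above the blade's underside. Axes as the spatula's. With the blade flat on the table the handle spans 20 to 40 mm height, clear of the table.
- rack: Fixed light wooden spatula rack, origin on the table under its slot's middle. Base x -28 to +48 mm, y -175 to +60 mm. The slot (5 mm wide along y, y -50 to +50 mm, floor 12 mm high, walls 15 mm thick, 44 mm high) holds the blade on edge; the handle sticks out to -y, centred at x +29 mm, 57 mm above the table. Lift the spatula straight up 45 mm or more to clear.
- rack_post (a point): Top of the rack's forked post that carries the handle's end: 45 mm high, 14 mm long (rack y -153 to -167 mm), with a thin prong each side up to 57 mm high, 34 mm over both.
- panel: Loose painted plywood panel, 120 mm (own x) x 140 mm (own y) x 6 mm, 0.06 to 0.11 kg, wet paint on top. Origin: centre of its underside, z up. It starts lying on the brown work stand.
- work_stand: Fixed low brown wooden stand, origin at its centre on the table: base 130 (x) x 160 (y) x 4 mm and two battens along its x, 22 mm wide, inner faces at y = +-56 mm, tops 22 mm above the table. The channel between them (112 mm wide, from 4 to 22 mm high below a panel) is open at both x ends; its -x end faces the robot.
- dry_stand: Fixed blue drying stand, origin at its centre on the table: like the brown stand but higher: base 130 (x) x 160 (y) x 4 mm, two ledges along its x, 22 mm wide, inner faces at y = +-56 mm, tops 55 mm above the table, open between them from above and at both x ends; its -x end faces the robot.
- tape: Bystander: yellow roll of tape lying flat, 90 mm across, 22 mm high; origin centre of its underside.
- eraser: Bystander: yellowish eraser, 58 x 26 x 16 mm; origin centre of its underside. It lies in front of the rack; between it and the robot, and between the two stands, the table is clear.
- spray_can: Bystander: gold spray can, 52 mm across, 180 mm high; origin centre of its underside.
- cup: Bystander: brown paper cup with sticks, 76 mm across, 100 mm high (sticks to 180 mm); origin centre of its underside.
- jar: Bystander: glass jar with a red cap, 60 mm across, 75 mm high; origin centre of its underside.
- card_box: Bystander: flat blue box, 75 x 55 x 22 mm; origin centre of its underside.

How it is judged:
On the way, in this order (a step that is already met when the one before it is completed fails the run):
1. the spatula lies flat on the table, blade underside down, and is let go (angle between spatula's own z axis and vertical below 0.12 rad and height (world z) of spatula below 0.01 m and contact force between the fingers and spatula below 0.1 N and linear speed of spatula below 0.02 m/s), for 0.2 s.
2. the panel is carried on the spatula, off the brown stand (height (world z) of panel above 0.045 m and contact force between spatula and panel above 0.1 N and contact force between the fingers and spatula above 1 N and contact force between panel and work_stand below 0.05 N), for 0.2 s.
At the end, for the whole second after the job is handed in: Panel at rest, paint up, on the blue stand's ledges: centre within 20 mm along and 15 mm across, square within 0.15 rad, level within 0.05 rad. Spatula at rest flat on the table (blade underside down, within 0.12 rad, under 10 mm high), clear of the panel (x of panel in the frame of dry_stand between -0.02 and 0.02 m and y of panel in the frame of dry_stand between -0.015 and 0.015 m and z of panel in the frame of dry_stand between 0.052 and 0.058 m and angle between the x axis of panel and the x axis of dry_stand, either way round below 0.15 rad and angle between panel's own z axis and vertical below 0.05 rad and contact force between panel and spatula below 0.02 N and linear speed of each of panel, spatula below 0.02 m/s and height (world z) of spatula below 0.01 m and angle between spatula's own z axis and vertical below 0.12 rad); the robot touches nothing.
It fails at once if the robot touches the wet panel (contact force between any of the fingers, the arm and panel above 0.3 N).
It fails at once if the panel is slammed onto the drying stand (over 25 N) (contact force between panel and dry_stand above 25 N).
It fails at once if a bystander is moved by more than 20 mm (distance of any of tape, eraser, spray_can, cup, jar, card_box from where it was at the start of the episode above 0.02 m).
It also fails if it takes over 72 s, if anything falls off the work surface, if the arm or the gripper's body presses on something with over 40 N, if the wrist force passes 120 N, or if a joint passes its speed limit or range.

## Working session

There is one attempt and no reset: what is moved stays moved. The work goes in short steps, Python scripts to look and compute and a tool call to move; the robot and the scene stay as the last step left them, time stands still between calls to the robot, and variables do not carry over. Pictures are saved under pics/ and viewed, at most 10 in all, crops included, and the job is handed in when it is done.

Besides the shell and the picture viewer there is one more tool, called after "Request:" as name(argument=value, ...), one argument or row to a line, values as JSON. send_rows: Moves the arm, as the interface text tells. Its arguments: {"type":"object","properties":{"steps":{"type":"array"},"force":{"type":"number"}},"required":["steps"]}

```bash
ls && mkdir -p pics
python3 - <<'E'
from bench import status, imaging
import cv2,numpy as np
print(status.get_obs())
for n in("top","scene"):
    f=imaging.grab_frame(n); np.savez(f"pics/{n}0.npz",**f)
    cv2.imwrite(f"pics/{n}0.png",f["color"][:,:,::-1]); print(n,f["K"],f["k1"],f["R"],f["t"])
E
```

```text
pics
{'clock': 0.0, 'joints': array([ 1.18691678,  0.47778004,  0.0223654 ,  1.55645962, -0.01148773,
        1.1092999 , -0.0830858 ]), 'qvel': array([-6.91256795e-04, -6.74479013e-05, -3.10916354e-04, -5.17702058e-04,
        4.85317862e-05,  1.12680879e-04,  1.15809110e-03]), 'tau': array([-2.19134258e-04, -5.96449256e+01,  1.60820883e+00, -2.81201720e+01,
        1.24727635e-02,  9.39546037e-03,  5.88094122e-05]), 'tcp_pos': array([ 0.18360065, -0.64891942,  0.22363624]), 'orientation': array([-3.11001354e+00, -4.31606972e-01,  6.35724056e-04]), 'contact_force': array([ 0.42758133, -0.5892262 , -0.49769087]), 'moment': array([-0.0273614 , -0.02169662,  0.01603072]), 'gripper_force': 0.0, 'grip_width': 0.08560834236949899}
top [[444.35051824   0.         322.37149725]
 [  0.         444.35051824 239.60720217]
 [  0.           0.           1.        ]] 0.001365305094440314 [[-0.04734711 -0.99887681  0.00183289]
 [-0.97536588  0.04583674 -0.21577859]
 [ 0.21545221 -0.01200423 -0.9764406 ]] [0.0102441  0.6527162  0.95672232]
scene [[464.19444565   0.         319.11425262]
 [  0.         464.19444565 242.66578343]
 [  0.           0.           1.        ]] -0.02132820406895777 [[-2.03883325e-01  9.78995182e-01  1.55063468e-04]
 [ 8.08506037e-01  1.68466951e-01 -5.63858914e-01]
 [-5.52041283e-01 -1.14836061e-01 -8.25871117e-01]] [ 0.1386866  -0.48678333  1.58768009]
```

View pics/top0.png

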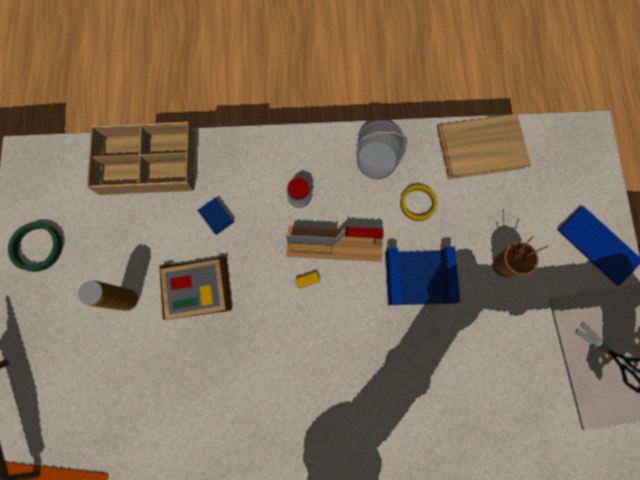

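View pics/scene0.png

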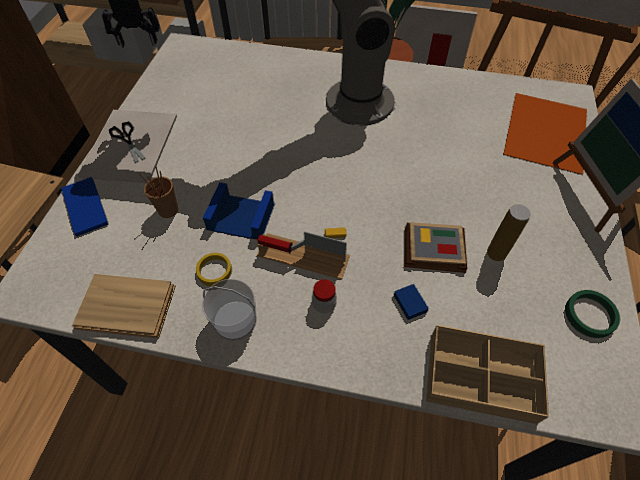

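Top view: the panel is at (195,290), the rack and spatula at (335,243) with the handle (365,233) pointing to image right (world -y). The blue stand is at (423,277), the eraser at (307,280), and the area below (toward the robot) is clear. The scene view agrees. Now I'll measure.

```bash
cat > h.py <<'E'
import numpy as np,cv2
from bench import status, imaging
def load(n): return dict(np.load(f"pics/{n}.npz"))
def grab(n): return imaging.grab_frame(n)
def world(f):
    K=f["K"];v,u=np.mgrid[0:480,0:640].astype(float)
    p=cv2.undistortPoints(np.stack([u.ravel(),v.ravel()],1)[:,None],K,np.array([float(f["k1"]),0,0,0,0]))[:,0]
    d=f["depth"].reshape(-1,1)
    X=(np.c_[p,np.ones(len(p))]*d-f["t"])@f["R"]
    X[d[:,0]==0]=np.nan
    return X.reshape(480,640,3)
def rect(P):
    (c,s,a)=cv2.minAreaRect((P[:,:2]*1000).astype(np.float32)); return np.round(c,1),np.round(s,1),round(a,1)
E
python3 - <<'E'
from h import *
boxes={"panel":((.45,.75),(.2,.55)),"blue":((.4,.8),(-.35,-.1)),"rack":((.5,.85),(-.12,.15))}
for n in("top0","scene0"):
    f=load(n);X=world(f);hsv=cv2.cvtColor(f["color"],cv2.COLOR_RGB2HSV);z=X[...,2]
    t=X[(abs(z)<.01)&(X[...,0]>.3)&(X[...,0]<.8)&(abs(X[...,1])<.4)];print(n,"table z med",np.median(t[:,2]))
    H,S,V=[hsv[...,i].astype(int) for i in range(3)]
    red=((H<6)|(H>174))&(S>170)&(V>60)
    blue=(H>100)&(H<125)&(S>150)
    yel=(H>18)&(H<30)&(S>170)&(V>90)
    for nm,m in (("red",red),("blue",blue),("yel",yel)):
        k,l,st,c=cv2.connectedComponentsWithStats(m.astype(np.uint8))
        for i in range(1,k):
            if st[i,4]<40: continue
            P=X[l==i];P=P[np.isfinite(P[:,0])]
            if len(P)<30: continue
            print(nm,np.round(c[i]),st[i,4],"z",np.round(np.percentile(P[:,2]*1000,[5,50,95])),*rect(P))
    for nm,(a,b) in boxes.items():
        m=(X[...,0]>a[0])&(X[...,0]<a[1])&(X[...,1]>b[0])&(X[...,1]<b[1])
        for lo,hi in((.005,.018),(.018,.034),(.034,.06),(.06,.12)):
            q=m&(z>lo)&(z<hi);
            k,l,st,c=cv2.connectedComponentsWithStats(q.astype(np.uint8))
            for i in range(1,k):
                if st[i,4]>60: P=X[l==i];print(nm,lo,hi,np.round(c[i]),len(P),"z",np.round(np.median(P[:,2])*1000,1),*rect(P))
E
```

```text
top0 table z med -0.00024860916189096743
red [298. 188.] 359 z [71. 74. 78.] [780.2  31.2] [47.5 49.7] 87.8
red [364. 232.] 315 z [60. 66. 70.] [ 668.5 -119.8] [82.5 19.8] 84.4
red [180. 282.] 231 z [25. 28. 31.] [574.9 318.3] [28.  46.8] 6.1
blue [215. 216.] 594 z [18. 21. 25.] [737.4 239.2] [73.2 50.8] 33.9
blue [600. 245.] 2807 z [11. 15. 18.] [ 621.4 -697.9] [188.   92.2] 40.5
blue [422. 277.] 3646 z [ 1.  5. 56.] [ 563.4 -250.3] [155.6 129.4] 88.8
yel [418. 202.] 407 z [10. 21. 25.] [ 749.1 -263.5] [86.5 89.6] 53.5
yel [307. 279.] 238 z [12. 15. 18.] [569.9  20.4] [25.9 55.4] 16.6
yel [206. 295.] 204 z [26. 28. 31.] [542.2 258.9] [45.2 24.5] 5.6
panel 0.018 0.034 [216. 219.] 441 z 21.5 [735.9 239.2] [70.8 54.8] 34.3
panel 0.018 0.034 [194. 288.] 3442 z 27.5 [562.7 289.4] [131.9 157.1] 5.4
panel 0.034 0.06 [128. 300.] 104 z 48.4 [539.5 437.9] [24.3 52.2] 77.1
panel 0.06 0.12 [119. 298.] 287 z 92.2 [539.5 437.5] [23.9 52. ] 77.6
blue 0.005 0.018 [425. 193.] 63 z 12.3 [ 771.7 -282.3] [64.6 23.6] 51.8
blue 0.005 0.018 [368. 249.] 342 z 6.8 [ 638.6 -132.7] [67.  56.6] 84.3
blue 0.005
[... 2681 characters left out ...]
ue 0.034 0.06 [267. 246.] 86 z 52.7 [ 675.  -131.3] [10.6 61.2] 1.9
blue 0.06 0.12 [270. 240.] 182 z 66.5 [ 667.6 -131.1] [62.6 23.6] 86.4
rack 0.005 0.018 [335. 232.] 183 z 14.2 [569.4  22.1] [27.8 58. ] 17.9
rack 0.005 0.018 [311. 262.] 677 z 6.9 [663.4 -25.8] [187.7  68.4] 83.4
rack 0.018 0.034 [324. 258.] 121 z 26.0 [667.5   7.8] [100.2   5.3] 84.6
rack 0.018 0.034 [325. 307.] 77 z 27.2 [799.   35.8] [24.6 58.7] 7.2
rack 0.034 0.06 [318. 251.] 516 z 45.4 [662.  -27.8] [ 35. 182.] 4.0
rack 0.034 0.06 [324. 301.] 173 z 47.2 [793.5  35.1] [37.9 58.2] 7.3
rack 0.06 0.12 [314. 242.] 594 z 73.9 [659.3 -28.3] [ 31.4 182.9] 9.3
rack 0.06 0.12 [324. 290.] 397 z 74.2 [780.4  33.9] [54.  49.7] 11.9
```

Run:
```python
from h import *
A=[];Pn=[]
for n in("top0","scene0"):
    f=load(n);X=world(f)
    q=lambda a,b,c,d,lo,hi:X[(X[...,0]>a)&(X[...,0]<b)&(X[...,1]>c)&(X[...,1]<d)&(X[...,2]>lo)&(X[...,2]<hi)]
    P=q(.6,.73,-.22,.12,.06,.12);print(n,"spat",len(P),*rect(P))
    for y0 in np.arange(-.19,.09,.02):
        s=P[abs(P[:,1]-y0)<.01]
        if len(s)>4:print("  y",round(y0,3),len(s),np.round(1000*np.r_[np.median(s[:,0]),s[:,0].min(),s[:,0].max(),np.percentile(s[:,2],[10,50,95])],0))
    print("panel",*rect(q(.45,.68,.19,.39,.0255,.04)),"battens", *rect(q(.45,.68,.19,.39,.015,.04)))
    R=q(.58,.75,-.22,.12,.004,.11);print("rack all",*rect(R))
    R=q(.58,.75,-.22,.12,.004,.01);print("rack base",*rect(R))
    m=(X[...,0]>.6)&(X[...,0]<.73)&(X[...,1]>-.22)&(X[...,1]<.12)&(X[...,2]>.055);c=np.argwhere(m);print("px",c.min(0),c.max(0))
    cv2.imwrite(f"pics/c{n}.png",cv2.resize(f["color"][210:270,230:390] if n=="scene0" else f["color"][215:270,280:390],None,fx=5,fy=5,interpolation=2)[:,:,::-1])
```

```text
top0 spat 633 [663.9 -50.8] [ 35.8 225.9] 4.2
  y -0.17 16 [664. 654. 673.  63.  66.  69.]
  y -0.15 72 [665. 656. 676.  64.  66.  70.]
  y -0.13 77 [666. 658. 677.  63.  67.  70.]
  y -0.11 75 [670. 659. 680.  65.  67.  69.]
  y -0.09 75 [670. 661. 681.  64.  66.  70.]
  y -0.07 38 [669. 660. 684.  63.  66.  69.]
  y -0.05 35 [649. 646. 663.  63.  66. 100.]
  y -0.03 48 [649. 647. 652.  68.  91. 103.]
  y -0.01 45 [651. 649. 653.  67.  85. 103.]
  y 0.01 51 [653. 651. 657.  66.  89. 103.]
  y 0.03 44 [655. 654. 657.  68.  87. 103.]
  y 0.05 52 [657. 655. 661.  64.  89. 103.]
  y 0.07 5 [659. 657. 660.  76.  88. 103.]
panel [558.5 288.7] [120.7 152.7] 7.0 battens [562.7 289.2] [131.9 157.5] 5.3
rack all [663.5 -51.6] [167.8 336.6] 0.2
rack base [664.2 -51.6] [166.4 336.6] 0.2
px [226 286] [259 398]
scene0 spat 721 [667.7 -59.3] [242.8  51.8] 83.1
  y -0.17 7 [666. 627. 674.  61.  64.  66.]
  y -0.15 60 [667. 655. 683.  62.  66.  70.]
  y -0.13 60 [670. 656. 680.  63.  67.  69.]
  y -0.11 57 [670. 660. 680.  64.  67.  69.]
  y -0.09 57 [675. 663. 682.  63.  67.  70.]
  y -0.07 42 [670. 659. 683.  62.  66.  69.]
  y -0.05 46 [650. 646. 661.  61.  68. 101.]
  y -0.03 68 [650. 645. 653.  67.  85. 103.]
  y -0.01 78 [651. 648. 655.  65.  83. 102.]
  y 0.01 78 [654. 651. 657.  64.  83. 102.]
  y 0.03 74 [656. 652. 658.  66.  84. 101.]
  y 0.05 75 [658. 655. 661.  67.  84. 101.]
  y 0.07 19 [659. 656. 660.  66.  86. 100.]
panel [558.4 289.5] [123.5 149.1] 6.9 battens [561.9 291. ] [135.8 155.3] 4.9
rack all [661.4 -52.1] [168.9 338.9] 1.3
rack base [664.5 -50.4] [168.5 338.7] 0.1
px [218 252] [252 346]
```

View pics/ctop0.png

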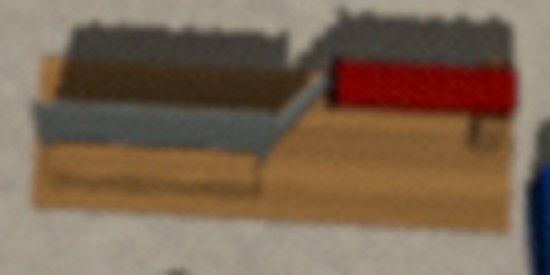

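The crop shows the handle (red bar, right), neck and edge-on blade. The handle centre comes out at about (0.669, -0.120, 0.057) with rack yaw at about -5.6°, in line with the given heights and sizes.

```bash
cat >> h.py <<'E'
from scipy.spatial.transform import Rotation as Ro
def go(x,y,z,ang=None):
    """shift (cm, tool axes) and yaw to bring TCP to x,y,z with closing axis at world angle ang (deg, mod 180)"""
    o=status.get_obs();R=Ro.from_rotvec(o["orientation"]).as_matrix()
    d=R.T@(np.array([x,y,z])-o["tcp_pos"])*100
    cur=np.degrees(np.arctan2(R[1,1],R[0,1]))
    yaw=0 if ang is None else -((ang-cur+90)%180-90)
    print("t",round(o["clock"],2),"tcp",np.round(o["tcp_pos"]*1000,1),"y-ang",round(cur,1),"tilt",np.round(R[:2,2],3),"d",np.round(d,2),"yaw",round(yaw,1),"w",round(o["grip_width"],4),"j7",round(o["joints"][6],2))
E
python3 -c "
from h import *
go(.671,-.1,.2,-5.6)"
```

```text
t 0.1 tcp [ 183.6 -649.   223.7] y-ang -74.2 tilt [-0.001  0.002] d [ 61.85 -39.55   2.43] yaw -68.6 w 0.0854 j7 -0.08
```

Request:
send_rows(
  steps=[
    {"dx":5,"dy":-3.2,"yaw":-7,"gripper":1},
    {"dx":10,"dy":-6.4,"yaw":-14},
    {"dx":15,"dy":-9.6,"yaw":-21},
    {"dx":20,"dy":-12.8,"yaw":-28},
    {"dx":25,"dy":-16,"yaw":-35},
  ],
)

```text
validation failed for argument at $.st...
```

```bash
python3 -c "
from h import *
go(.671,-.1,.2,-5.6)"
```

```text
t 0.1 tcp [ 183.6 -649.   223.7] y-ang -74.2 tilt [-0.001  0.002] d [ 61.85 -39.55   2.43] yaw -68.6 w 0.0854 j7 -0.08
```

Request:
send_rows(
  steps=[
    {"dx":5,"dy":-3.2,"dz":0,"yaw":-7,"gripper":1},
    {"dx":10,"dy":-6.4,"dz":0,"yaw":-14,"gripper":1},
    {"dx":15,"dy":-9.6,"dz":0,"yaw":-21,"gripper":1},
    {"dx":20,"dy":-12.8,"dz":0,"yaw":-28,"gripper":1},
    {"dx":25,"dy":-16,"dz":0,"yaw":-35,"gripper":1},
  ],
)

```text
clock: 0.72
tcp_pos: [0.3817, -0.4258, 0.2244]
orientation: [-2.835, -1.353, 0.0]
contact_force: [0.7, -0.6, -0.1]
grip_width: 0.0853
gripper_force: 0.0
```

```bash
python3 -c "
from h import *
go(.671,-.1,.2,-5.6)"
```

```text
t 0.72 tcp [ 381.7 -425.8  224.4] y-ang -39.0 tilt [-0.  0.] d [43.53  2.01  2.44] yaw -33.4 w 0.0853 j7 -0.02
```

Request:
send_rows(
  steps=[
    {"dx":6,"dy":0.3,"dz":0.3,"yaw":-5,"gripper":1},
    {"dx":12,"dy":0.6,"dz":0.6,"yaw":-10,"gripper":1},
    {"dx":18,"dy":0.9,"dz":1,"yaw":-15,"gripper":1},
    {"dx":24,"dy":1.1,"dz":1.5,"yaw":-20,"gripper":1},
    {"dx":30,"dy":1.4,"dz":2,"yaw":-25,"gripper":1},
  ],
)

```text
clock: 1.35
tcp_pos: [0.582, -0.2024, 0.2042]
orientation: [-2.476, -1.933, 0.001]
contact_force: [0.2, 0.1, 0.1]
grip_width: 0.0854
gripper_force: 0.0
```

```bash
python3 -c "
from h import *
go(.671,-.1,.2,-5.6)"
```

```text
t 1.35 tcp [ 582.  -202.4  204.2] y-ang -14.1 tilt [-0. -0.] d [12.1   6.14  0.41] yaw -8.5 w 0.0854 j7 -0.17
```

Request:
send_rows(
  steps=[
    {"dx":5,"dy":2.5,"dz":0.2,"yaw":-4,"gripper":1},
    {"dx":9,"dy":4.5,"dz":0.4,"yaw":-8.5,"gripper":1},
    {"dx":12.1,"dy":6.1,"dz":0.4,"yaw":-8.5,"gripper":1},
    {"dx":12.1,"dy":6.1,"dz":0.4,"yaw":-8.5,"gripper":1},
  ],
)

```text
clock: 1.85
tcp_pos: [0.6711, -0.0974, 0.1999]
orientation: [-2.322, -2.113, -0.002]
contact_force: [0.5, -0.2, 0.5]
grip_width: 0.0854
gripper_force: 0.0
```

Run:
```python
from h import *
go(.671,-.1,.063,-5.6)
f=grab("wrist");np.savez("pics/w1.npz",**f);cv2.imwrite("pics/w1.png",f["color"][:,:,::-1])
X=world(f);hsv=cv2.cvtColor(f["color"],cv2.COLOR_RGB2HSV).astype(int)
m=((hsv[...,0]<6)|(hsv[...,0]>174))&(hsv[...,1]>150)&(hsv[...,2]>50)&(X[...,2]>.05)&(X[...,2]<.08)
P=X[m];print(len(P),*rect(P),np.percentile(P[:,2],[5,50,95]))
P=P[P[:,2]>.062];print(*rect(P))
```

```text
t 1.85 tcp [671.1 -97.4 199.9] y-ang -5.4 tilt [-0.     0.002] d [-0.3   0.02 13.69] yaw 0.2 w 0.0854 j7 -0.23
7295 [716.2 -50.2] [253.6  58. ] 54.1 [0.0656059  0.07388863 0.07552904]
[716.4 -50.4] [253.6  57.5] 54.1
```

View pics/w1.png

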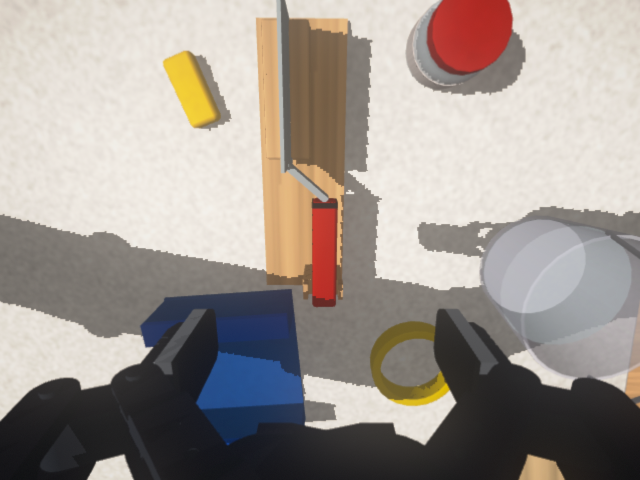

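The wrist view shows the handle at (325,252), with neck and blade above it. The jar cap at (470,30) was merged into my mask, so I'm excluding it.

Run:
```python
from h import *
f=load("w1");X=world(f);hsv=cv2.cvtColor(f["color"],cv2.COLOR_RGB2HSV).astype(int)
m=((hsv[...,0]<6)|(hsv[...,0]>174))&(hsv[...,1]>150)&(hsv[...,2]>50)&(X[...,2]>.06)&(X[...,2]<.08)&(X[...,0]<.71)
P=X[m];print(len(P),*rect(P),np.percentile(P[:,2],[5,50,95]))
```

```text
2335 [ 666.6 -118.9] [88.3 19.2] 84.3 [0.0648922  0.06644962 0.06767038]
```

Request:
send_rows(
  steps=[
    {"dx":-0.2,"dy":-0.25,"dz":4,"yaw":0,"gripper":1},
    {"dx":-0.2,"dy":-0.25,"dz":8,"yaw":0,"gripper":1},
    {"dx":-0.2,"dy":-0.25,"dz":11,"yaw":0,"gripper":1},
    {"dx":-0.2,"dy":-0.25,"dz":13,"yaw":0,"gripper":1},
    {"dx":-0.2,"dy":-0.25,"dz":13.7,"yaw":0,"gripper":1},
  ],
)

```text
clock: 2.52
tcp_pos: [0.6665, -0.1043, 0.0626]
orientation: [-2.33, -2.106, 0.002]
contact_force: [-0.5, 0.2, -0.0]
grip_width: 0.0854
gripper_force: 0.0
```

Request:
send_rows(
  steps=[
    {"dx":0,"dy":0,"dz":0,"yaw":0,"gripper":0.5},
    {"dx":0,"dy":0,"dz":0,"yaw":0,"gripper":0.1},
    {"dx":0,"dy":0,"dz":0,"yaw":0,"gripper":0},
    {"dx":0,"dy":0,"dz":0,"yaw":0,"gripper":0},
    {"dx":0,"dy":0,"dz":0,"yaw":0,"gripper":0},
  ],
  force=80,
)

```text
clock: 3.15
tcp_pos: [0.6675, -0.1032, 0.0638]
orientation: [2.329, 2.108, 0.0]
contact_force: [0.1, -0.2, 0.0]
grip_width: 0.0002
gripper_force: 0.0
```

Request:
send_rows(
  steps=[
    {"dx":0,"dy":0,"dz":0,"yaw":0,"gripper":0},
    {"dx":0,"dy":0,"dz":-0.5,"yaw":0,"gripper":0},
    {"dx":0,"dy":0,"dz":-1.5,"yaw":0,"gripper":0},
  ],
)

```text
clock: 3.52
tcp_pos: [0.6671, -0.1032, 0.0788]
orientation: [-2.329, -2.108, 0.001]
contact_force: [0.1, -0.3, 1.1]
grip_width: 0.0
gripper_force: 0.0
```

Closed on nothing. I need to see why.

Run:
```python
from h import *
go(.671,-.1,.063,-5.6)
f=grab("wrist");g=grab("scene")
cv2.imwrite("pics/w2.png",np.hstack([cv2.resize(f["color"],(480,360)),cv2.resize(g["color"][170:290,200:300],(300,360))])[:,:,::-1])
np.savez("pics/w2.npz",**f);np.savez("pics/s2.npz",**g)
```

```text
t 3.52 tcp [ 667.1 -103.2   78.8] y-ang -5.7 tilt [-0.001  0.   ] d [0.36 0.35 1.58] yaw -0.1 w 0.0 j7 -0.27
```

View pics/w2.png

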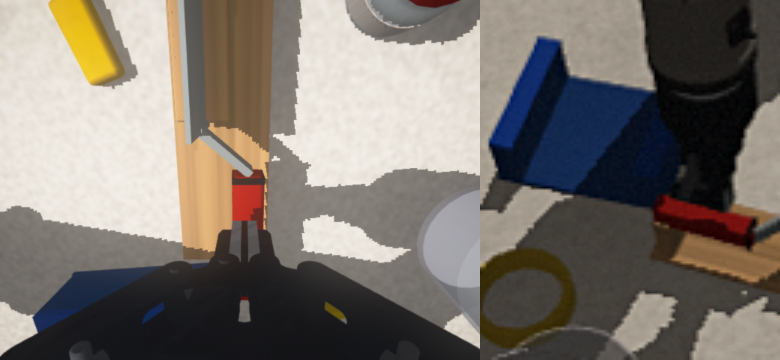

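Run:
```python
from h import *
f=load("w2");X=world(f);g=load("s2");Y=world(g)
hs=cv2.cvtColor(f["color"],cv2.COLOR_RGB2HSV).astype(int)
m=((hs[...,0]<6)|(hs[...,0]>174))&(hs[...,1]>150)&(X[...,2]>.03)&(X[...,0]<.71);P=X[m]
print("handle wrist",len(P),*rect(P),np.percentile(P[:,2],[5,50,95]))
hs=cv2.cvtColor(g["color"],cv2.COLOR_RGB2HSV).astype(int)
m=((hs[...,0]<6)|(hs[...,0]>174))&(hs[...,1]>150)&(Y[...,2]>.03)&(Y[...,0]<.71)&(Y[...,1]<0);P=Y[m]
print("handle scene",len(P),*rect(P),np.percentile(P[:,2],[5,50,95]))
def proj(f,p):
    q=cv2.projectPoints(np.array([p],float),cv2.Rodrigues(f["R"])[0],f["t"],f["K"],np.array([float(f["k1"]),0,0,0,0]))[0]
    return q.ravel().round(1)
t=np.array([.6671,-.1032,.0788])
for n,F,W in(("w",f,X),("s",g,Y)):
    for d in(0,.006,.025):
        u=proj(F,t-[0,0,d]);i,j=int(u[1]),int(u[0]);print(n,d,u,W[min(i,479),j].round(4),F["color"][min(i,479),j])
# dark finger points near the tool axis
for n,F,W in(("w",f,X),("s",g,Y)):
    m=(np.hypot(W[...,0]-.667,W[...,1]+.103)<.05)&(F["color"].max(2)<60)&(W[...,2]>.03)
    P=W[m];print(n,len(P),np.nanmin(P[:,2]) if len(P) else None)
    for zz in np.arange(.03,.2,.01):
        s=P[abs(P[:,2]-zz)<.005]
        if len(s)>3:print("  z",round(zz,3),len(s),s[:,:2].min(0).round(3),s[:,:2].max(0).round(3))
```

```text
handle wrist 2295 [ 666.7 -119. ] [89.  19.2] 83.9 [0.06295386 0.06641253 0.06756847]
handle scene 317 [ 648.8 -245.4] [383.7  49.9] 77.6 [0.04988122 0.06537059 0.0699997 ]
w 0 [327.6 305. ] [ 0.6678 -0.0932  0.0993] [58 43 37]
w 0.006 [327.5 299.1] [ 0.6678 -0.093   0.0943] [60 45 37]
w 0.025 [327.3 282.9] [ 0.6675 -0.097   0.0676] [192  49  36]
s 0 [280. 239.] [ 0.682  -0.0977  0.1014] [0 4 3]
s 0.006 [280.1 240.3] [ 0.6803 -0.0986  0.0943] [19 16 14]
s 0.025 [280.7 244.6] [ 0.6748 -0.1019  0.0679] [55 11 13]
w 51743 0.09210491562882245
  z 0.09 46 [ 0.668 -0.099] [ 0.679 -0.094]
  z 0.1 276 [ 0.657 -0.099] [ 0.68  -0.093]
  z 0.11 562 [ 0.654 -0.099] [ 0.68  -0.093]
  z 0.12 821 [ 0.651 -0.116] [ 0.68  -0.091]
  z 0.13 3023 [ 0.632 -0.116] [ 0.701 -0.087]
  z 0.14 9187 [ 0.626 -0.116] [ 0.708 -0.087]
  z 0.15 8137 [ 0.619 -0.117] [ 0.716 -0.085]
  z 0.16 14514 [ 0.619 -0.116] [ 0.717 -0.085]
  z 0.17 12417 [ 0.619 -0.105] [ 0.717 -0.084]
  z 0.18 2760 [ 0.649 -0.091] [ 0.687 -0.082]
s 4017 0.031017526882968615
  z 0.03 5 [ 0.665 -0.149] [ 0.679 -0.145]
  z 0.04 9 [ 0.672 -0.151] [ 0.681 -0.1  ]
  z 0.05 65 [ 0.659 -0.151] [ 0.681 -0.054]
  z 0.06 81 [ 0.658 -0.151] [ 0.683 -0.054]
  z 0.07 32 [ 0.658 -0.152] [ 0.683 -0.06 ]
  z 0.09 5 [ 0.673 -0.109] [ 0.68  -0.096]
  z 0.1 14 [ 0.672 -0.107] [ 0.683 -0.092]
  z 0.11 12 [ 0.671 -0.097] [ 0.682 -0.09 ]
  z 0.12 6 [ 0.663 -0.096] [ 0.676 -0.091]
  z 0.13 9 [ 0.664 -0.097] [ 0.698 -0.09 ]
  z 0.14 37 [ 0.661 -0.11 ] [ 0.705 -0.09 ]
  z 0.15 24 [ 0.639 -0.108] [ 0.71  -0.085]
  z 0.16 30 [ 0.657 -0.105] [ 0.716 -0.084]
  z 0.17 29 [ 0.658 -0.12 ] [ 0.714 -0.084]
  z 0.18 32 [ 0.663 -0.116] [ 0.715 -0.083]
  z 0.19 59 [ 0.678 -0.111] [ 0.716 -0.084]
```

Both views put the closed fingertips at z≈0.091 while the reported TCP is 0.079. So the tips sit about 12 mm *above* the reported TCP instead of 25 mm below, a z offset of about 37 mm; x and y agree. The handle hasn't moved. I'll open, go 37 mm lower and watch the forces.

Request:
send_rows(
  steps=[
    {"dx":0,"dy":0,"dz":0,"yaw":0,"gripper":1},
    {"dx":0,"dy":0,"dz":0,"yaw":0,"gripper":1},
    {"dx":0,"dy":0,"dz":0,"yaw":0,"gripper":1},
    {"dx":0,"dy":0,"dz":0,"yaw":0,"gripper":1},
    {"dx":0.3,"dy":0,"dz":1.5,"yaw":0,"gripper":1},
  ],
)

```text
clock: 4.25
tcp_pos: [0.6688, -0.1006, 0.0642]
orientation: [2.328, 2.106, 0.003]
contact_force: [-0.3, 0.1, 0.4]
grip_width: 0.0855
gripper_force: 0.0
```

Request:
send_rows(
  steps=[
    {"dx":0,"dy":0,"dz":1.5,"yaw":0,"gripper":1},
    {"dx":0,"dy":0,"dz":2.8,"yaw":0,"gripper":1},
    {"dx":0,"dy":0,"dz":3.6,"yaw":0,"gripper":1},
    {"dx":0,"dy":0,"dz":3.6,"yaw":0,"gripper":1},
  ],
)

```text
clock: 4.75
tcp_pos: [0.6671, -0.1003, 0.0266]
orientation: [-2.328, -2.107, 0.002]
contact_force: [0.1, 0.1, -0.2]
grip_width: 0.0855
gripper_force: 0.0
```

Request:
send_rows(
  steps=[
    {"dx":0,"dy":0,"dz":0,"yaw":0,"gripper":0.5},
    {"dx":0,"dy":0,"dz":0,"yaw":0,"gripper":0.3},
    {"dx":0,"dy":0,"dz":0,"yaw":0,"gripper":0.2},
    {"dx":0,"dy":0,"dz":0,"yaw":0,"gripper":0.1},
    {"dx":0,"dy":0,"dz":0,"yaw":0,"gripper":0.1},
  ],
  force=80,
)

```text
clock: 5.38
tcp_pos: [0.6679, -0.1003, 0.028]
orientation: [2.329, 2.108, 0.0]
contact_force: [-0.1, 0.4, 3.6]
grip_width: 0.0191
gripper_force: 77.8
```

Gripped at 19 mm width. Lifting straight up.

Request:
send_rows(
  steps=[
    {"dx":0,"dy":0,"dz":-1,"yaw":0,"gripper":0.1},
    {"dx":0,"dy":0,"dz":-2.5,"yaw":0,"gripper":0.1},
    {"dx":0,"dy":0,"dz":-4.5,"yaw":0,"gripper":0.1},
    {"dx":0,"dy":0,"dz":-6,"yaw":0,"gripper":0.1},
    {"dx":0,"dy":0,"dz":-7,"yaw":0,"gripper":0.1},
  ],
  force=100,
)

```text
clock: 6.0
tcp_pos: [0.668, -0.1003, 0.0993]
orientation: [2.328, 2.108, 0.001]
contact_force: [-1.7, -0.7, -2.6]
grip_width: 0.0188
gripper_force: 97.9
```

Run:
```python
from h import *
go(.54,-.10,.098,0)
f=grab("wrist");np.savez("pics/w3.npz",**f);g=grab("scene");np.savez("pics/s3.npz",**g)
cv2.imwrite("pics/w3.png",np.hstack([cv2.resize(f["color"],(480,360)),cv2.resize(g["color"][170:290,240:340],(300,360))])[:,:,::-1])
X=world(f);o=status.get_obs()["tcp_pos"]
for n,X in(("w",X),("s",world(g))):
  P=X[(X[...,0]>.6)&(X[...,0]<.7)&(X[...,1]>-.04)&(X[...,1]<.1)&(X[...,2]>.05)]
  for y in(-.03,0,.03,.06):
    s=P[abs(P[:,1]-y)<.006]; 
    if len(s): print(n,y,len(s),"top z",np.percentile(s[:,2],98).round(4),"x by z",[(round(z,2),np.median(s[abs(s[:,2]-z)<.008,0]).round(4)) for z in(.1,.12,.14,.16)])
```

```text
t 6.0 tcp [ 668.  -100.3   99.3] y-ang -5.7 tilt [ 0.001 -0.   ] d [ -1.24 -12.74   0.11] yaw -5.7 w 0.0188 j7 -0.27
w -0.03 4034 top z 0.1728 x by z [(0.1, np.float64(0.6467)), (0.12, np.float64(0.6468)), (0.14, np.float64(0.6469)), (0.16, np.float64(0.647))]
w 0 3491 top z 0.1724 x by z [(0.1, np.float64(0.65)), (0.12, np.float64(0.6501)), (0.14, np.float64(0.6501)), (0.16, np.float64(0.65))]
s -0.03 108 top z 0.174 x by z [(0.1, np.float64(0.6484)), (0.12, np.float64(0.6481)), (0.14, np.float64(0.6477)), (0.16, np.float64(0.6481))]
s 0 104 top z 0.1744 x by z [(0.1, np.float64(0.6511)), (0.12, np.float64(0.6509)), (0.14, np.float64(0.6513)), (0.16, np.float64(0.6513))]
s 0.03 109 top z 0.1737 x by z [(0.1, np.float64(0.6545)), (0.12, np.float64(0.6548)), (0.14, np.float64(0.6545)), (0.16, np.float64(0.655))]
s 0.06 96 top z 0.1743 x by z [(0.1, np.float64(0.6578)), (0.12, np.float64(0.6573)), (0.14, np.float64(0.6578)), (0.16, np.float64(0.6573))]
```

View pics/w3.png

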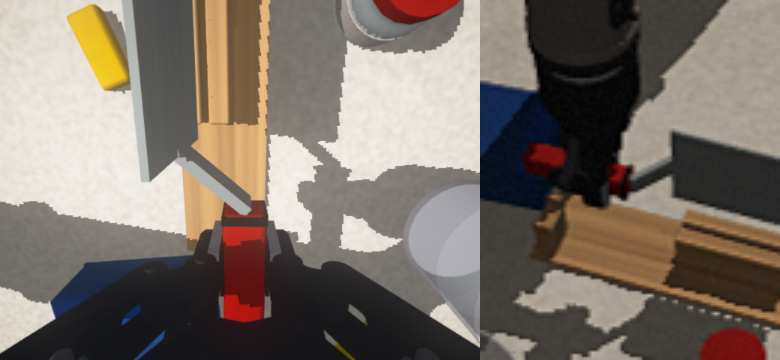

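The spatula is held level and upright, blade bottom at z≈0.083. Standing on its edge it would fall toward +x (upper face down), since its centre of mass is 9 mm to that side. To tip it the right way without twisting I should hold it by the top of the blade at the centre of mass. So I'll put it back down the same path and regrasp on the blade.

Request:
send_rows(
  steps=[
    {"dx":0,"dy":0,"dz":2.5,"yaw":0,"gripper":0.1},
    {"dx":0,"dy":0,"dz":4,"yaw":0,"gripper":0.1},
    {"dx":0,"dy":0,"dz":5,"yaw":0,"gripper":0.1},
    {"dx":0,"dy":0,"dz":6,"yaw":0,"gripper":0.1},
    {"dx":0,"dy":0,"dz":6.9,"yaw":0,"gripper":0.1},
  ],
)

```text
clock: 6.72
tcp_pos: [0.6681, -0.0998, 0.0282]
orientation: [2.329, 2.108, 0.001]
contact_force: [-1.4, 2.7, 12.3]
grip_width: 0.019
gripper_force: 100.9
```

```bash
python3 -c "
from h import *
go(.6495,-.029,.12,-5.6);print(status.get_obs()['contact_force'])"
```

```text
t 6.72 tcp [668.1 -99.8  28.2] y-ang -5.7 tilt [0.001 0.001] d [ 6.87 -2.55 -9.17] yaw -0.1 w 0.019 j7 -0.3
[-1.43136844  2.68437613 12.28211389]
```

Request:
send_rows(
  steps=[
    {"dx":0,"dy":0,"dz":0,"yaw":0,"gripper":1},
    {"dx":0,"dy":0,"dz":0,"yaw":0,"gripper":1},
    {"dx":0,"dy":0,"dz":0,"yaw":0,"gripper":1},
    {"dx":0,"dy":0,"dz":0,"yaw":0,"gripper":1},
    {"dx":0,"dy":0,"dz":-4,"yaw":0,"gripper":1},
  ],
)

```text
clock: 7.35
tcp_pos: [0.665, -0.1003, 0.066]
orientation: [-2.325, -2.105, 0.007]
contact_force: [0.6, 0.0, 0.6]
grip_width: 0.0852
gripper_force: 0.0
```

Request:
send_rows(
  steps=[
    {"dx":0,"dy":0,"dz":-5,"yaw":0,"gripper":1},
    {"dx":3,"dy":-1,"dz":-5.5,"yaw":0,"gripper":1},
    {"dx":6,"dy":-2.3,"dz":-5.5,"yaw":0,"gripper":1},
    {"dx":7,"dy":-2.6,"dz":-5.5,"yaw":0,"gripper":1},
    {"dx":7,"dy":-2.6,"dz":-5.5,"yaw":0,"gripper":1},
  ],
)

```text
clock: 7.98
tcp_pos: [0.6489, -0.028, 0.1236]
orientation: [2.328, 2.109, -0.0]
contact_force: [0.8, -0.6, 0.8]
grip_width: 0.0851
gripper_force: 0.0
```

Run:
```python
from h import *
go(.6495,-.029,.049,-5.6)
for n in("wrist","scene"):
  X=world(grab(n))
  P=X[(X[...,0]>.6)&(X[...,0]<.7)&(X[...,1]>-.05)&(X[...,1]<.1)&(X[...,2]>.055)&(X[...,2]<.108)]
  for y in(-.03,0,.03,.05):
    s=P[abs(P[:,1]-y)<.006]
    if len(s): print(n,y,len(s),"top",np.percentile(s[:,2],97).round(4),[(z,np.median(s[abs(s[:,2]-z)<.008,0]).round(4)) for z in(.07,.09,.1)])
```

```text
t 7.97 tcp [648.9 -28.  123.6] y-ang -5.6 tilt [ 0. -0.] d [-0.09  0.07  7.46] yaw -0.0 w 0.0851 j7 -0.38
wrist -0.03 149 top 0.1024 [(0.07, np.float64(0.645)), (0.09, np.float64(0.6462)), (0.1, np.float64(0.6473))]
wrist 0 165 top 0.1025 [(0.07, np.float64(0.648)), (0.09, np.float64(0.6489)), (0.1, np.float64(0.6502))]
wrist 0.03 183 top 0.1025 [(0.07, np.float64(0.6508)), (0.09, np.float64(0.652)), (0.1, np.float64(0.6532))]
wrist 0.05 224 top 0.1026 [(0.07, np.float64(nan)), (0.09, np.float64(0.654)), (0.1, np.float64(0.6556))]
scene -0.03 43 top 0.1024 [(0.07, np.float64(0.6483)), (0.09, np.float64(0.6488)), (0.1, np.float64(0.6492))]
scene 0 46 top 0.101 [(0.07, np.float64(0.652)), (0.09, np.float64(0.6518)), (0.1, np.float64(0.6514))]
scene 0.03 55 top 0.1037 [(0.07, np.float64(0.6541)), (0.09, np.float64(0.655)), (0.1, np.float64(0.655))]
scene 0.05 52 top 0.1009 [(0.07, np.float64(0.6564)), (0.09, np.float64(0.6569)), (0.1, np.float64(0.6569))]
  return _methods._mean(a, axis=axis, dtype=dtype,
  ret = ret.dtype.type(ret / rcount)
```

It's back in the rack, blade top at 102 mm and x≈0.648. Now gripping the blade top.

Request:
send_rows(
  steps=[
    {"dx":0,"dy":-0.05,"dz":3.5,"yaw":0,"gripper":1},
    {"dx":0,"dy":-0.05,"dz":6,"yaw":0,"gripper":1},
    {"dx":0,"dy":-0.05,"dz":7.2,"yaw":0,"gripper":0.7},
    {"dx":0,"dy":-0.05,"dz":7.2,"yaw":0,"gripper":0.3},
    {"dx":0,"dy":-0.05,"dz":7.2,"yaw":0,"gripper":0},
  ],
  force=60,
)

```text
clock: 8.7
tcp_pos: [0.6492, -0.0282, 0.0526]
orientation: [2.329, 2.107, 0.002]
contact_force: [0.0, 0.0, 1.2]
grip_width: 0.0322
gripper_force: 0.0
```

Request:
send_rows(
  steps=[
    {"dx":0,"dy":0,"dz":0,"yaw":0,"gripper":0},
    {"dx":0,"dy":0,"dz":0,"yaw":0,"gripper":0},
    {"dx":0,"dy":0,"dz":0,"yaw":0,"gripper":0},
    {"dx":0,"dy":0,"dz":-0.7,"yaw":0,"gripper":0},
    {"dx":0,"dy":0,"dz":-1.5,"yaw":0,"gripper":0},
  ],
)

```text
clock: 9.32
tcp_pos: [0.648, -0.028, 0.0667]
orientation: [-2.329, -2.108, 0.001]
contact_force: [0.4, 0.2, -1.6]
grip_width: 0.0019
gripper_force: 58.4
```

```bash
python3 -c "
from h import *
go(.520,-.025,.125,0)"
```

```text
t 9.32 tcp [648.  -28.   66.7] y-ang -5.7 tilt [-0. -0.] d [ -0.97 -12.77  -5.82] yaw -5.7 w 0.0019 j7 -0.41
```

Request:
send_rows(
  steps=[
    {"dx":0,"dy":0,"dz":-2.5,"yaw":0,"gripper":0},
    {"dx":0,"dy":0,"dz":-5,"yaw":0,"gripper":0},
    {"dx":0,"dy":-2,"dz":-6.3,"yaw":0,"gripper":0},
    {"dx":-0.4,"dy":-6,"dz":-6.3,"yaw":-2,"gripper":0},
    {"dx":-0.9,"dy":-10,"dz":-6.3,"yaw":-4,"gripper":0},
  ],
)

```text
clock: 9.95
tcp_pos: [0.547, -0.0268, 0.1301]
orientation: [2.252, 2.189, 0.001]
contact_force: [0.4, -0.6, -2.0]
grip_width: 0.0016
gripper_force: 58.7
```

Request:
send_rows(
  steps=[
    {"dx":0,"dy":-2,"dz":0,"yaw":-1.7,"gripper":0},
    {"dx":0,"dy":-2.8,"dz":0,"yaw":-1.7,"gripper":0},
    {"dx":0,"dy":-2.8,"dz":2,"yaw":-1.7,"gripper":0},
    {"dx":0,"dy":-2.8,"dz":4.5,"yaw":-1.7,"gripper":0},
  ],
)

```text
clock: 10.45
tcp_pos: [0.5217, -0.0261, 0.085]
orientation: [2.221, 2.219, 0.004]
contact_force: [-0.4, -0.9, -1.8]
grip_width: 0.0017
gripper_force: 58.9
```

Run:
```python
from h import *
go(.520,-.025,.04,0)
for n in("wrist","scene"):
  X=world(grab(n))
  P=X[(X[...,0]>.45)&(X[...,0]<.56)&(X[...,1]>-.01)&(X[...,1]<.1)&(X[...,2]>.004)&(X[...,2]<.2)]
  for y in(0,.02,.04):
    s=P[(abs(P[:,1]-y)<.006)]
    s=s[s[:,0]<.54]
    if len(s): print(n,y,len(s),"z",np.percentile(s[:,2],[3,97]).round(4),[(z,np.median(s[abs(s[:,2]-z)<.01,0]).round(4)) for z in(.05,.07,.1) if (abs(s[:,2]-z)<.01).any()])
```

```text
t 10.45 tcp [521.7 -26.1  85. ] y-ang -0.1 tilt [0.003 0.   ] d [ 0.11 -0.18  4.5 ] yaw -0.1 w 0.0017 j7 -0.34
wrist 0 309 z [0.1327 0.1349] []
wrist 0.02 374 z [0.1329 0.135 ] []
wrist 0.04 451 z [0.1327 0.1351] []
scene 0 99 z [0.0413 0.1315] [(0.05, np.float64(0.5198)), (0.07, np.float64(0.5203)), (0.1, np.float64(0.5202))]
scene 0.02 103 z [0.0426 0.13  ] [(0.05, np.float64(0.5201)), (0.07, np.float64(0.5201)), (0.1, np.float64(0.5198))]
scene 0.04 100 z [0.0398 0.1299] [(0.05, np.float64(0.5186)), (0.07, np.float64(0.5203)), (0.1, np.float64(0.5201))]
```

Request:
send_rows(
  steps=[
    {"dx":0,"dy":0,"dz":2.5,"yaw":0,"gripper":0},
    {"dx":0,"dy":0,"dz":3.7,"yaw":0,"gripper":0},
    {"dx":0,"dy":0,"dz":4.1,"yaw":0,"gripper":0},
    {"dx":0,"dy":0,"dz":4.2,"yaw":0,"gripper":0},
  ],
)

```text
clock: 11.05
tcp_pos: [0.5204, -0.0261, 0.043]
orientation: [2.221, 2.221, 0.001]
contact_force: [0.1, 0.7, -2.2]
grip_width: 0.0017
gripper_force: 58.9
```

Request:
send_rows(
  steps=[
    {"dx":0,"dy":0,"dz":0.1,"yaw":0,"gripper":0},
    {"dx":0,"dy":0,"dz":0.1,"yaw":0,"gripper":0},
  ],
)

```text
clock: 11.3
tcp_pos: [0.5202, -0.0262, 0.042]
orientation: [2.221, 2.221, 0.001]
contact_force: [-1.2, 0.2, -1.6]
grip_width: 0.0015
gripper_force: 58.9
```

Request:
send_rows(
  steps=[
    {"dx":0,"dy":0,"dz":0.1,"yaw":0,"gripper":0},
    {"dx":0,"dy":0,"dz":0.15,"yaw":0,"gripper":0},
  ],
)

```text
clock: 11.55
tcp_pos: [0.5201, -0.0263, 0.0404]
orientation: [2.221, 2.221, 0.0]
contact_force: [-1.4, -0.8, 5.0]
grip_width: 0.0015
gripper_force: 60.1
```

Request:
send_rows(
  steps=[
    {"dx":0,"dy":0,"dz":0.1,"yaw":0,"gripper":0},
    {"dx":0,"dy":0,"dz":0.1,"yaw":0,"gripper":0},
  ],
)

```text
clock: 11.8
tcp_pos: [0.5203, -0.0263, 0.0404]
orientation: [2.221, 2.22, -0.0]
contact_force: [-2.7, -1.7, 13.1]
grip_width: 0.0019
gripper_force: 61.3
```

Request:
send_rows(
  steps=[
    {"dx":0,"dy":-0.4,"dz":-0.1,"yaw":0,"gripper":0.2},
    {"dx":0,"dy":-1.1,"dz":-0.1,"yaw":0,"gripper":0.2},
    {"dx":0,"dy":-1.8,"dz":-0.1,"yaw":0,"gripper":0.2},
    {"dx":0,"dy":-2.5,"dz":-0.1,"yaw":0,"gripper":0.2},
    {"dx":0,"dy":-3.2,"dz":-0.1,"yaw":0,"gripper":0.2},
  ],
)

```text
clock: 12.42
tcp_pos: [0.4874, -0.0262, 0.04]
orientation: [2.221, 2.221, 0.0]
contact_force: [0.9, -1.0, -1.2]
grip_width: 0.017
gripper_force: 0.9
```

Run:
```python
from h import *
go(.520,-.025,.04,0)
g=grab("scene");f=grab("wrist")
cv2.imwrite("pics/w4.png",np.hstack([cv2.resize(f["color"],(480,360)),cv2.resize(g["color"][170:290,240:340],(300,360))])[:,:,::-1])
for n,g in(("s",g),("w",f)):
  X=world(g)
  P=X[(X[...,0]>.38)&(X[...,0]<.58)&(X[...,1]>-.01)&(X[...,1]<.1)&(X[...,2]>.004)&(X[...,2]<.2)]
  for y in(0,.02,.04):
    s=P[(abs(P[:,1]-y)<.006)];s=s[s[:,0]<.545]
    if len(s): print(n,y,len(s),"z",np.percentile(s[:,2],[3,97]).round(4),[(z,np.median(s[abs(s[:,2]-z)<.01,0]).round(4)) for z in(.02,.05,.07,.09) if (abs(s[:,2]-z)<.01).any()])
```

```text
t 12.43 tcp [487.4 -26.2  40. ] y-ang 0.0 tilt [0. 0.] d [0.12 3.26 0.  ] yaw 0.0 w 0.017 j7 -0.39
s 0 164 z [0.006 0.197] [(0.02, np.float64(0.506)), (0.05, np.float64(0.4943)), (0.07, np.float64(0.4866)), (0.09, np.float64(0.482))]
s 0.02 119 z [0.0054 0.0819] [(0.02, np.float64(0.5065)), (0.05, np.float64(0.4946)), (0.07, np.float64(0.4859)), (0.09, np.float64(0.4821))]
s 0.04 124 z [0.0062 0.0824] [(0.02, np.float64(0.5065)), (0.05, np.float64(0.4949)), (0.07, np.float64(0.4858)), (0.09, np.float64(0.4821))]
w 0 2294 z [0.0099 0.084 ] [(0.02, np.float64(0.504)), (0.05, np.float64(0.4921)), (0.07, np.float64(0.4841)), (0.09, np.float64(0.4787))]
w 0.02 2618 z [0.0097 0.084 ] [(0.02, np.float64(0.504)), (0.05, np.float64(0.4922)), (0.07, np.float64(0.4841)), (0.09, np.float64(0.4788))]
w 0.04 3019 z [0.0104 0.0841] [(0.02, np.float64(0.5041)), (0.05, np.float64(0.4923)), (0.07, np.float64(0.4842)), (0.09, np.float64(0.4789))]
```

View pics/w4.png

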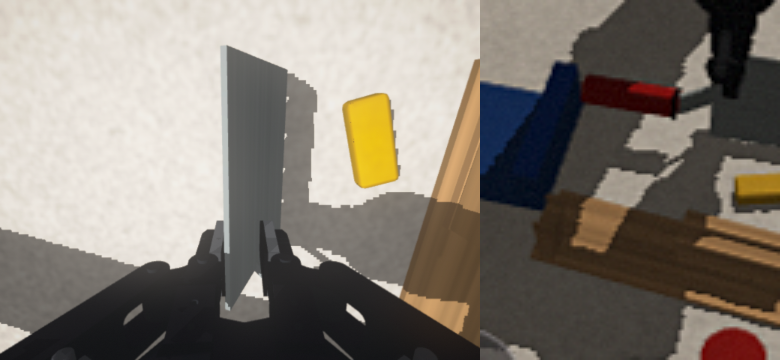

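The blade now leans about 22° toward −x (blade at (250,170), left panel), past its balance point and resting on the −x finger. Lowering it by withdrawing that finger.

Request:
send_rows(
  steps=[
    {"dx":0,"dy":-1,"dz":0.3,"yaw":0,"gripper":0.2},
    {"dx":0,"dy":-1.8,"dz":0.6,"yaw":0,"gripper":0.2},
    {"dx":0,"dy":-2.5,"dz":0.9,"yaw":0,"gripper":0.2},
    {"dx":0,"dy":-3.2,"dz":1.2,"yaw":0,"gripper":0.2},
    {"dx":0,"dy":-3.8,"dz":1.4,"yaw":0,"gripper":0.2},
  ],
)

```text
clock: 13.15
tcp_pos: [0.4738, -0.0254, 0.0354]
orientation: [2.202, 2.198, 0.054]
contact_force: [26.8, -8.1, 41.0]
grip_width: 0.0173
gripper_force: 72.2
```

Request:
send_rows(
  steps=[
    {"dx":0,"dy":-0.6,"dz":0,"yaw":0,"gripper":0.2},
    {"dx":0,"dy":-1.2,"dz":0,"yaw":0,"gripper":0.2},
    {"dx":0,"dy":-1.8,"dz":0,"yaw":0,"gripper":0.2},
    {"dx":0,"dy":-2.2,"dz":0,"yaw":0,"gripper":0.2},
    {"dx":0,"dy":-2.2,"dz":0,"yaw":0,"gripper":0.2},
  ],
)

```text
clock: 13.78
tcp_pos: [0.4512, -0.0247, 0.0354]
orientation: [2.203, 2.199, 0.053]
contact_force: [19.5, -4.9, 47.9]
grip_width: 0.0174
gripper_force: 68.3
```

Run:
```python
from h import *
go(.47,-.12,.15,0)
for n in("scene","top"):
  X=world(grab(n))
  P=X[(X[...,0]>.38)&(X[...,0]<.54)&(X[...,1]>-.01)&(X[...,1]<.08)&(X[...,2]>.0015)&(X[...,2]<.1)]
  print(n,len(P),*rect(P),np.percentile(P[:,2],[5,50,98]).round(4))
```

```text
t 13.78 tcp [451.2 -24.7  35.4] y-ang -0.1 tilt [0.044 0.004] d [ -9.48   2.4  -11.4 ] yaw -0.1 w 0.0174 j7 -0.44
scene 935 [461.8  34.6] [ 89.2 153.9] 90.0 [0.0023 0.0378 0.0783]
top 390 [460.3  36.2] [ 89.1 159.7] 89.2 [0.0016 0.0035 0.0792]
```

The blade is wedged between the fingers (48 N). Opening and backing off upward.

Request:
send_rows(
  steps=[
    {"dx":0,"dy":0,"dz":-0.6,"yaw":0,"gripper":0.4},
    {"dx":0,"dy":0,"dz":-1.2,"yaw":0,"gripper":0.6},
    {"dx":0,"dy":0,"dz":-1.2,"yaw":0,"gripper":0.6},
  ],
)

```text
clock: 14.25
tcp_pos: [0.4267, -0.0262, 0.0378]
orientation: [-2.221, -2.221, 0.002]
contact_force: [-0.6, 0.6, -0.3]
grip_width: 0.0514
gripper_force: 0.0
```

Run:
```python
from h import *
go(.47,-.12,.15,0);print(status.get_obs()["contact_force"].round(1))
g=grab("scene");f=grab("wrist")
cv2.imwrite("pics/w5.png",np.hstack([cv2.resize(f["color"],(480,360)),cv2.resize(g["color"][130:250,220:320],(300,360))])[:,:,::-1])
for n,g in(("s",g),("w",f)):
  X=world(g)
  P=X[(X[...,0]>.36)&(X[...,0]<.54)&(X[...,1]>-.01)&(X[...,1]<.1)&(X[...,2]>.004)&(X[...,2]<.1)]
  for y in(0.01,.04):
    s=P[(abs(P[:,1]-y)<.006)]
    if len(s): print(n,y,len(s),"z",np.percentile(s[:,2],[3,97]).round(4),[(z,np.median(s[abs(s[:,2]-z)<.006,0]).round(4)) for z in(.01,.03,.05,.07) if (abs(s[:,2]-z)<.006).any()])
```

```text
t 14.25 tcp [426.7 -26.2  37.8] y-ang 0.0 tilt [-0.001 -0.   ] d [ -9.38   4.31 -11.23] yaw 0.0 w 0.0514 j7 -0.41
[-0.6  0.6 -0.3]
s 0.01 30 z [0.0041 0.0079] [(0.01, np.float64(0.4478))]
s 0.04 18 z [0.0041 0.007 ] [(0.01, np.float64(0.4591))]
w 0.01 136 z [0.004  0.0048] [(0.01, np.float64(0.4416))]
w 0.04 27 z [0.004  0.0047] [(0.01, np.float64(0.453))]
```

View pics/w5.png

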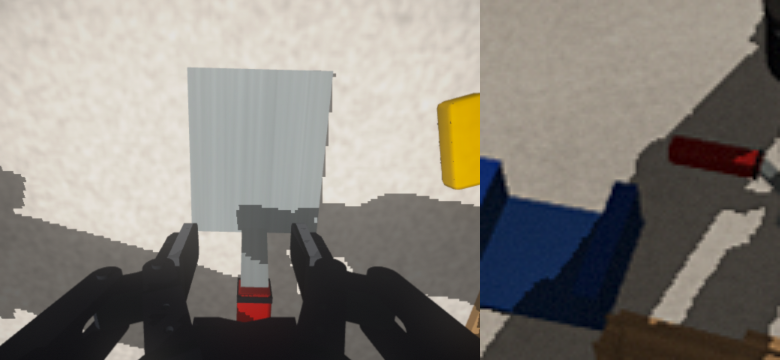

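The spatula lies flat, upper face up (blade at (260,150), handle at (255,300)), and is let go. Rising to measure the handle.

Request:
send_rows(
  steps=[
    {"dx":0,"dy":0,"dz":-4,"yaw":0,"gripper":1},
    {"dx":0,"dy":0.5,"dz":-8,"yaw":0,"gripper":1},
    {"dx":-1,"dy":1,"dz":-12,"yaw":0,"gripper":1},
    {"dx":-1,"dy":1,"dz":-12,"yaw":0,"gripper":1},
  ],
)

```text
clock: 14.85
tcp_pos: [0.4398, -0.0368, 0.1601]
orientation: [2.22, 2.217, 0.004]
contact_force: [0.7, -0.6, 0.0]
grip_width: 0.0856
gripper_force: 0.0
```

```bash
cat >> h.py <<'E'
def red(f,lo,hi,xr=(.3,.6),yr=(-.4,.5)):
    X=world(f);hs=cv2.cvtColor(f["color"],cv2.COLOR_RGB2HSV).astype(int)
    m=((hs[...,0]<6)|(hs[...,0]>174))&(hs[...,1]>150)&(X[...,2]>lo)&(X[...,2]<hi)&(X[...,0]>xr[0])&(X[...,0]<xr[1])&(X[...,1]>yr[0])&(X[...,1]<yr[1])
    P=X[m];print("red",len(P),*rect(P),np.percentile(P[:,2],[5,50,95]).round(4));return P
E
python3 - <<'E'
from h import *
go(.47,-.12,.15,0)
for n in("wrist","scene","top"):
  g=grab(n);red(g,.034,.05,yr=(-.25,-.05));X=world(g)
  P=X[(X[...,0]>.36)&(X[...,0]<.54)&(X[...,1]>-.06)&(X[...,1]<.08)&(X[...,2]>.0013)&(X[...,2]<.006)];print(n,"blade",len(P),*rect(P))
E
```

```text
t 14.85 tcp [439.8 -36.8 160.1] y-ang -0.1 tilt [ 0.005 -0.001] d [-8.32  3.03  1.03] yaw -0.1 w 0.0856 j7 -0.21
red 1029 [ 431.3 -101.9] [54.5 19.9] 90.0 [0.0408 0.0419 0.0431]
wrist blade 14722 [452.8  11.5] [138.9 173.8] 89.3
red 208 [ 433.8 -112.9] [88.6 25.6] 88.4 [0.0352 0.0415 0.0461]
scene blade 951 [449.9  10. ] [139.7 179. ] 89.9Traceback (most recent call last):
  File "<stdin>", line 4, in <module>
  File "h.py", line 25, in red
    P=X[m];print("red",len(P),*rect(P),np.percentile(P[:,2],[5,50,95]).round(4));return P
                                       ~~~~~~~~~~~~~^^^^^^^^^^^^^^^^^^
    return _quantile_unchecked(
        a, q, axis, out, overwrite_input, method, keepdims, weights)
    return _ureduce(a,
                    func=_quantile_ureduce_func,
    ...<5 lines>...
                    overwrite_input=overwrite_input,
                    method=method)
    r = func(a, **kwargs)
    result = _quantile(arr,
                       quantiles=q,
    ...<2 lines>...
                       out=out,
                       weights=wgt)
    slices_having_nans = np.isnan(arr[-1, ...])
                                  ~~~^^^^^^^^^
IndexError: index -1 is out of bounds for axis 0 with size 0
```

Handle at (0.432, -0.115), top 41.5 mm, aligned with y, which matches it lying flat. Grasping it.

Request:
send_rows(
  steps=[
    {"dx":-3,"dy":-0.5,"dz":1,"yaw":0,"gripper":1},
    {"dx":-6,"dy":-0.8,"dz":4,"yaw":0,"gripper":1},
    {"dx":-7.9,"dy":-0.8,"dz":7.5,"yaw":0,"gripper":1},
    {"dx":-7.9,"dy":-0.8,"dz":10,"yaw":0,"gripper":1},
    {"dx":-7.9,"dy":-0.8,"dz":10,"yaw":0,"gripper":1},
  ],
)

```text
clock: 15.62
tcp_pos: [0.427, -0.1143, 0.0554]
orientation: [-2.216, -2.218, 0.005]
contact_force: [-0.4, 0.7, 1.2]
grip_width: 0.0851
gripper_force: 0.0
```

Run:
```python
from h import *
go(.432,-.115,.002,0)
g=grab("wrist");red(g,.034,.05,yr=(-.25,-.05))
```

```text
t 15.62 tcp [ 427.  -114.3   55.4] y-ang 0.0 tilt [-0.007  0.002] d [-0.08  0.53  5.34] yaw 0.0 w 0.0851 j7 -0.16
red 6995 [ 430.9 -114.1] [87.9 21.3] 88.8 [0.0408 0.0422 0.0434]
```

Request:
send_rows(
  steps=[
    {"dx":0,"dy":0.2,"dz":2,"yaw":1,"gripper":1},
    {"dx":0,"dy":0.3,"dz":4,"yaw":1,"gripper":1},
    {"dx":0,"dy":0.3,"dz":5,"yaw":1,"gripper":1},
    {"dx":0,"dy":0.3,"dz":5.3,"yaw":1,"gripper":0.6},
    {"dx":0,"dy":0.3,"dz":5.3,"yaw":1,"gripper":0.4},
  ],
  force=40,
)

```text
clock: 16.3
tcp_pos: [0.4332, -0.1151, 0.0055]
orientation: [2.24, 2.202, 0.0]
contact_force: [0.2, -0.0, -0.1]
grip_width: 0.0512
gripper_force: 0.0
```

Request:
send_rows(
  steps=[
    {"dx":0,"dy":0,"dz":0,"yaw":0,"gripper":0.2},
    {"dx":0,"dy":0,"dz":0,"yaw":0,"gripper":0.1},
    {"dx":0,"dy":0,"dz":0,"yaw":0,"gripper":0.1},
  ],
)

```text
clock: 16.68
tcp_pos: [0.4332, -0.1153, 0.0054]
orientation: [2.24, 2.201, 0.0]
contact_force: [0.9, -1.6, 2.1]
grip_width: 0.021
gripper_force: 44.7
```

Request:
send_rows(
  steps=[
    {"dx":0,"dy":0,"dz":0,"yaw":0,"gripper":0.1},
    {"dx":0,"dy":0,"dz":0,"yaw":0,"gripper":0.1},
  ],
  force=120,
)

```text
clock: 16.92
tcp_pos: [0.4332, -0.1154, 0.0053]
orientation: [2.24, 2.201, 0.0]
contact_force: [0.1, -1.2, 4.2]
grip_width: 0.0206
gripper_force: 117.1
```

Held at 117 N. Lifting, then checking blade droop and refining the panel and stand poses before transit.

Request:
send_rows(
  steps=[
    {"dx":0,"dy":0,"dz":-1,"yaw":0,"gripper":0.1},
    {"dx":0,"dy":0,"dz":-3,"yaw":0,"gripper":0.1},
    {"dx":0,"dy":0,"dz":-5.5,"yaw":0,"gripper":0.1},
    {"dx":0,"dy":0,"dz":-7,"yaw":0,"gripper":0.1},
    {"dx":0,"dy":0,"dz":-7,"yaw":0,"gripper":0.1},
  ],
)

```text
clock: 17.55
tcp_pos: [0.4334, -0.1154, 0.0759]
orientation: [2.24, 2.2, 0.001]
contact_force: [-0.1, -0.3, -2.1]
grip_width: 0.02
gripper_force: 117.6
```

```bash
cat >> h.py <<'E'
def blade(n,f=None):
    """blade points in tool-aligned frame: x,y relative to TCP (tool x,y), z world"""
    f=f or grab(n);X=world(f).reshape(-1,3);o=status.get_obs();R=Ro.from_rotvec(o["orientation"]).as_matrix()
    q=(X-o["tcp_pos"])@R
    m=(q[:,0]>.05)&(q[:,0]<.2)&(abs(q[:,1])<.06)&(q[:,2]<.03)&(q[:,2]>-.03)
    q=q[m];z=X[m][:,2]
    m2=(q[:,0]>.085)&(q[:,0]<.17)&(abs(q[:,1])<.035)
    A=np.c_[q[m2,:2],np.ones(m2.sum())];c=np.linalg.lstsq(A,z[m2],rcond=None)[0]
    b=abs(np.c_[q[:,:2],np.ones(len(q))]@c-z)<.004
    print(n,"blade n",b.sum(),"slope x,y",c[:2].round(4),"z@126mm",round(c@[.126,0,1],4),"tcpz",o["tcp_pos"][2].round(4),"tool-frame rect",*rect(q[b]),"x",np.percentile(q[b,0],[0.5,99.5]).round(4),"y",np.percentile(q[b,1],[.5,99.5]).round(4))
def quad(P,th,**k): pass
E
python3 - <<'E'
from h import *
blade("wrist");g=grab("scene");blade("scene",g)
for n,f in(("scene",g),("top",grab("top"))):
    X=world(f);hs=cv2.cvtColor(f["color"],cv2.COLOR_RGB2HSV)
    for lo,hi in((.0255,.034),(.017,.034),(.002,.034)):
        m=((X[...,0]>.46)&(X[...,0]<.66)&(X[...,1]>.19)&(X[...,1]<.385)&(X[...,2]>lo)&(X[...,2]<hi)).astype(np.uint8)
        m=cv2.morphologyEx(m,cv2.MORPH_OPEN,np.ones((5,5)))
        print(n,lo,m.sum(),*rect(X[m>0]))
go(.43,.05,.09,-102)
E
```

```text
wrist blade n 33811 slope x,y [-0.0213 -0.0002] z@126mm 0.0722 tcpz 0.0752 tool-frame rect [93.5 -0.8] [49.9 90.9] 0.2 x [0.0699 0.1178] y [-0.0452  0.0437]
scene blade n 940 slope x,y [-0.0163  0.0007] z@126mm 0.0717 tcpz 0.0747 tool-frame rect [123.7  -0.7] [ 94.9 117.2] 89.5 x [0.0718 0.1813] y [-0.0458  0.0458]
scene 0.0255 576 [564.7 297.2] [109.7 121. ] 77.2
scene 0.017 2260 [561.6 291. ] [136.9 153.2] 5.1
scene 0.002 2467 [555.6 289.3] [148.9 157.6] 5.0
top 0.0255 777 [560.7 290.8] [115.1 124.1] 2.3
top 0.017 3377 [561.7 289.2] [128.7 157.7] 5.7
top 0.002 3602 [562.5 288.5] [132.2 158.7] 5.4
t 17.7 tcp [ 432.2 -115.1   74.5] y-ang -1.0 tilt [-0.001  0.   ] d [16.51 -0.52 -1.55] yaw -79.0 w 0.02 j7 -0.15
```

Droop is only about 1°, and the blade underside sits 5.5 mm below the reported TCP. Swinging round toward the front of the brown stand.

Request:
send_rows(
  steps=[
    {"dx":1,"dy":0.2,"dz":-0.5,"yaw":8,"gripper":0.1},
    {"dx":3,"dy":0.6,"dz":-1,"yaw":18,"gripper":0.1},
    {"dx":5.5,"dy":1,"dz":-1.5,"yaw":28,"gripper":0.1},
    {"dx":8,"dy":1.3,"dz":-1.5,"yaw":38,"gripper":0.1},
    {"dx":11,"dy":1.5,"dz":-1.5,"yaw":48,"gripper":0.1},
  ],
)

```text
clock: 18.32
tcp_pos: [0.4491, -0.0049, 0.0892]
orientation: [-2.946, -1.091, 0.003]
contact_force: [-0.1, 0.6, -1.5]
grip_width: 0.0203
gripper_force: 117.5
```

```bash
sed -i '/^def quad/d' h.py
cat >> h.py <<'E'
def gx(x,y,z,h):
    """like go, with tool x heading h (deg)"""
    o=status.get_obs();R=Ro.from_rotvec(o["orientation"]).as_matrix()
    d=R.T@(np.array([x,y,z])-o["tcp_pos"])*100
    c=np.degrees(np.arctan2(R[1,0],R[0,0]))
    print("t",round(o["clock"],2),"tcp",np.round(o["tcp_pos"]*1000,1),"head",round(c,2),"d",np.round(d,2),"yaw",round((c-h+180)%360-180,1),"tilt",R[:2,2].round(3),"F",o["contact_force"].round(1),"grip",round(o["gripper_force"]),"j",o["joints"].round(2))
E
python3 -c "
from h import *
gx(.44,.08,.09,-12)"
```

```text
t 18.32 tcp [449.1  -4.9  89.2] head 40.63 d [ 4.84 -7.04 -0.08] yaw 52.6 tilt [-0.002 -0.   ] F [-0.1  0.6 -1.5] grip 118 j [ 0.14  0.33 -0.31  2.18  0.16  0.66 -1.14]
```

Request:
send_rows(
  steps=[
    {"dx":1,"dy":-1.5,"dz":0,"yaw":10.5,"gripper":0.1},
    {"dx":2,"dy":-3,"dz":0,"yaw":21,"gripper":0.1},
    {"dx":3,"dy":-4.5,"dz":0,"yaw":31.5,"gripper":0.1},
    {"dx":4,"dy":-6,"dz":0,"yaw":42,"gripper":0.1},
    {"dx":4.8,"dy":-7,"dz":0,"yaw":52.5,"gripper":0.1},
  ],
)

```text
clock: 18.95
tcp_pos: [0.439, 0.0796, 0.0891]
orientation: [3.124, -0.323, -0.004]
contact_force: [-0.5, -0.8, -1.5]
grip_width: 0.0202
gripper_force: 117.5
```

```bash
python3 -c "
from h import *
gx(.308,.324,.06,-12)"
```

```text
t 18.95 tcp [439.   79.6  89.1] head -11.79 d [-17.81 -21.25   2.92] yaw 0.2 tilt [-0.002 -0.001] F [-0.5 -0.8 -1.5] grip 118 j [-0.2   0.31 -0.14  2.19  0.07  0.64 -2.17]
```

Request:
send_rows(
  steps=[
    {"dx":-3,"dy":-5,"dz":0,"yaw":-1,"gripper":0.1},
    {"dx":-6.1,"dy":-10,"dz":0,"yaw":-3,"gripper":0.1},
    {"dx":-9.8,"dy":-13,"dz":0,"yaw":-5,"gripper":0.1},
    {"dx":-13.5,"dy":-16.2,"dz":0.5,"yaw":-6,"gripper":0.1},
    {"dx":-17.3,"dy":-19.3,"dz":1,"yaw":-6,"gripper":0.1},
  ],
)

```text
clock: 19.58
tcp_pos: [0.3075, 0.3033, 0.0792]
orientation: [3.137, -0.15, -0.002]
contact_force: [0.6, 0.2, -2.7]
grip_width: 0.0204
gripper_force: 117.8
```

Run:
```python
from h import *
gx(.309,.304,.06,-6)
f=grab("wrist");np.savez("pics/w6.npz",**f)
cv2.imwrite("pics/w6.png",f["color"][:,:,::-1])
X=world(f)
X[...,2]=cv2.medianBlur(X[...,2].astype(np.float32),5)
for lo,hi in((.0255,.034),(.017,.0245),(.017,.034)):
    m=((X[...,0]>.46)&(X[...,0]<.66)&(X[...,1]>.19)&(X[...,1]<.385)&(X[...,2]>lo)&(X[...,2]<hi)).astype(np.uint8)
    m=cv2.morphologyEx(m,cv2.MORPH_OPEN,np.ones((5,5)));print(lo,m.sum(),*rect(X[m>0]),np.median(X[m>0][:,2]).round(4))
```

```text
t 19.57 tcp [307.5 303.3  79.2] head -5.49 d [ 0.14 -0.09  1.92] yaw 0.5 tilt [-0.001 -0.001] F [ 0.6  0.2 -2.7] grip 118 j [-0.69  0.32 -0.27  2.23  0.14  0.61 -2.73]
0.0255 0 [0. 0.] [0. 0.] 0.0 nan
0.017 0 [0. 0.] [0. 0.] 0.0 nan
0.017 0 [0. 0.] [0. 0.] 0.0 nan
  return _methods._mean(a, axis=axis, dtype=dtype,
  ret = ret.dtype.type(ret / rcount)
```

View pics/w6.png

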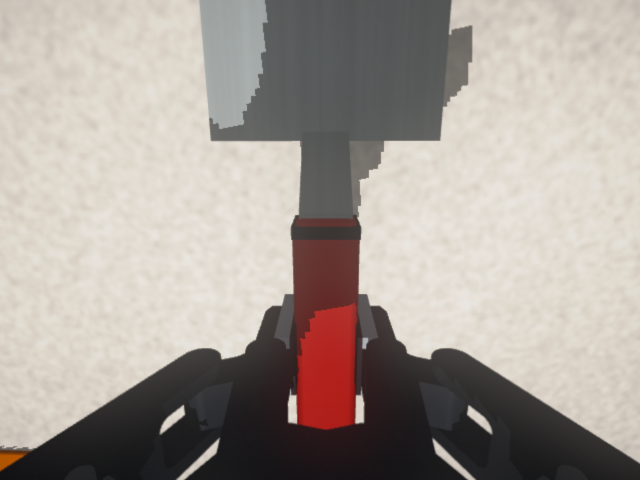

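The wrist view shows the spatula held straight (blade at (325,70)), panel out of view. I'll get the panel pose from averaged depth in the fixed cameras.

Run:
```python
from h import *
from scipy.optimize import minimize
for n in("top","scene"):
    fs=[grab(n) for _ in range(4)];f=fs[0];f["depth"]=np.median([g["depth"] for g in fs],0)
    X=world(f)
    m=(X[...,0]>.46)&(X[...,0]<.66)&(X[...,1]>.18)&(X[...,1]<.385)&(X[...,2]>-.01)&(X[...,2]<.035)
    Z=cv2.medianBlur(X[...,2].astype(np.float32),3)
    print(n,np.histogram(Z[m]*1000,bins=[-5,2,6,10,14,18,20,21,22,23,24,25,26,27,28,29,30,32])[0])
    mm=(m&(Z>.0248)).astype(np.uint8);mm=cv2.morphologyEx(mm,cv2.MORPH_OPEN,np.ones((3,3)))
    print("panel",mm.sum(),*rect(X[mm>0]))
    mm=(m&(Z>.012)).astype(np.uint8);mm=cv2.morphologyEx(mm,cv2.MORPH_OPEN,np.ones((3,3)))
    print("stand",mm.sum(),*rect(X[mm>0]))
```

```text
top [2737  182   25   21   26   19   65  233   65   20   10   19  204 1778
 1030   10    0]
panel 3040 [558.5 290.9] [120.3 140.4] 7.1
stand 3481 [562.5 289.5] [130.5 156.9] 5.1
scene [1967  355   20   35   33   14   70  118   69   24   19   38  167 1072
  709    7    0]
panel 1991 [556.8 291.8] [123.7 138.3] 6.9
stand 2356 [553.4 290.7] [148.6 156.7] 5.3
```

Panel: centre (558.2, 291.2), yaw 7.0°, 120×140, top 28 mm. Brown stand: (562.5, 289.8), yaw 5.2°. All consistent with the given sizes. Lowering to channel height.

Request:
send_rows(
  steps=[
    {"dx":0,"dy":0,"dz":2.5,"yaw":0,"gripper":0.1},
    {"dx":0,"dy":0,"dz":4.5,"yaw":0,"gripper":0.1},
    {"dx":0,"dy":0,"dz":5.8,"yaw":0,"gripper":0.1},
    {"dx":0,"dy":0,"dz":6.2,"yaw":0,"gripper":0.1},
    {"dx":0,"dy":0,"dz":6.2,"yaw":0,"gripper":0.1},
  ],
)

```text
clock: 20.65
tcp_pos: [0.3093, 0.3026, 0.0185]
orientation: [-3.138, 0.152, -0.001]
contact_force: [-4.4, -1.4, 6.4]
grip_width: 0.0201
gripper_force: 119.4
```

Run:
```python
from h import *
import math
gx(.3424,.2698,.017,5.6)
gx(.4324,.2780,.017,6)
blade("scene");blade("top")
```

```text
t 20.65 tcp [309.3 302.6  18.5] head -5.53 d [3.61 2.94 0.15] yaw -11.1 tilt [0. 0.] F [-4.4 -1.4  6.4] grip 119 j [-0.73  0.44 -0.22  2.26  0.21  0.46 -2.79]
t 20.65 tcp [309.3 302.6  18.5] head -5.53 d [12.49  1.26  0.15] yaw -11.5 tilt [0. 0.] F [-4.4 -1.4  6.4] grip 119 j [-0.73  0.44 -0.22  2.26  0.21  0.46 -2.79]
scene blade n 727 slope x,y [-0.027  -0.0556] z@126mm 0.0246 tcpz 0.0186 tool-frame rect [130.5  -6.8] [105.5 139.2] 89.5 x [0.0689 0.1996] y [-0.0591  0.0454]
top blade n 2015 slope x,y [ 0.0672 -0.012 ] z@126mm 0.0257 tcpz 0.0187 tool-frame rect [133.7  -6.7] [132.3 106.2] 0.0 x [0.075  0.1993] y [-0.0572  0.0455]
```

There's a contact force: the blade's front-left corner overlaps the panel edge by 1–2 mm. Lifting off and rechecking.

Request:
send_rows(
  steps=[
    {"dx":0,"dy":0,"dz":-1,"yaw":0,"gripper":0.1},
    {"dx":0,"dy":0,"dz":-2.5,"yaw":0,"gripper":0.1},
    {"dx":-0.5,"dy":-0.1,"dz":-4,"yaw":0,"gripper":0.1},
    {"dx":-1,"dy":-0.15,"dz":-4,"yaw":0,"gripper":0.1},
    {"dx":-1,"dy":-0.15,"dz":-4,"yaw":0,"gripper":0.1},
  ],
)

```text
clock: 21.38
tcp_pos: [0.2986, 0.3049, 0.0582]
orientation: [3.138, -0.149, -0.0]
contact_force: [0.4, -0.1, -2.3]
grip_width: 0.0205
gripper_force: 118.0
```

```bash
cat >> h.py <<'E'
def panel(n,c,hw=.11,zt=.0248,zmax=.035,k=4):
    fs=[grab(n) for _ in range(k)];f=fs[0];f["depth"]=np.median([g["depth"] for g in fs],0)
    X=world(f);Z=cv2.medianBlur(X[...,2].astype(np.float32),3)
    m=((abs(X[...,0]-c[0])<hw)&(abs(X[...,1]-c[1])<hw)&(Z>zt)&(Z<zmax)).astype(np.uint8)
    m=cv2.morphologyEx(m,cv2.MORPH_OPEN,np.ones((3,3)));P=X[m>0]
    A=np.c_[P[:,:2]-P[:,:2].mean(0),np.ones(len(P))];co=np.linalg.lstsq(A,P[:,2],rcond=None)[0]
    print(n,"panel",len(P),*rect(P),"z",co[2].round(4),"slope",co[:2].round(3));return f
E
python3 - <<'E'
from h import *
gx(.30,.305,.06,-5.5)
blade("wrist");blade("scene")
panel("top",(.56,.285),.105);panel("scene",(.56,.285),.105)
E
```

```text
t 21.38 tcp [298.6 304.9  58.2] head -5.45 d [ 0.14 -0.02 -0.18] yaw 0.0 tilt [-0. -0.] F [ 0.4 -0.1 -2.3] grip 118 j [-0.72  0.35 -0.26  2.25  0.17  0.56 -2.77]
wrist blade n 34089 slope x,y [ 0.034  -0.0064] z@126mm 0.0614 tcpz 0.0579 tool-frame rect [93.   0.7] [90.5 46.7] 89.9 x [0.0714 0.1159] y [-0.0437  0.0453]
scene blade n 975 slope x,y [ 0.0392 -0.0036] z@126mm 0.0614 tcpz 0.0578 tool-frame rect [127.3   0.8] [ 90.6 116.4] 90.0 x [0.0715 0.1832] y [-0.0439  0.0457]
top panel 3045 [558.4 290.9] [120.3 140.7] 7.0 z 0.0278 slope [-0. -0.]
scene panel 1990 [557.  291.8] [122.6 138.3] 6.9 z 0.0278 slope [-0.002 -0.   ]
```

The panel hasn't moved, but the contact tilted the spatula up by 2° in the grip. I'll press the blade flat on the clear table here to level it, then raise to channel height.

Request:
send_rows(
  steps=[
    {"dx":0.1,"dy":0,"dz":2.5,"yaw":0,"gripper":0.1},
    {"dx":0.1,"dy":0,"dz":4.2,"yaw":0,"gripper":0.1},
    {"dx":0.1,"dy":0,"dz":4.9,"yaw":0,"gripper":0.1},
    {"dx":0.1,"dy":0,"dz":5.2,"yaw":0,"gripper":0.1},
    {"dx":0.1,"dy":0,"dz":5.3,"yaw":0,"gripper":0.1},
  ],
)

```text
clock: 22.5
tcp_pos: [0.3005, 0.3051, 0.0054]
orientation: [-3.137, 0.151, -0.001]
contact_force: [0.1, 1.1, -1.8]
grip_width: 0.0202
gripper_force: 118.0
```

Run:
```python
from h import *
gx(.30,.305,.018,-5.5)
```

```text
t 22.5 tcp [300.5 305.1   5.4] head -5.5 d [-0.04  0.02 -1.26] yaw 0.0 tilt [0. 0.] F [ 0.1  1.1 -1.8] grip 118 j [-0.76  0.46 -0.21  2.27  0.23  0.43 -2.83]
```

Request:
send_rows(
  steps=[
    {"dx":0,"dy":0,"dz":0.3,"yaw":0,"gripper":0.1},
    {"dx":0,"dy":0,"dz":0.5,"yaw":0,"gripper":0.1},
    {"dx":0,"dy":0,"dz":0.5,"yaw":0,"gripper":0.1},
  ],
)

```text
clock: 22.88
tcp_pos: [0.3003, 0.3054, 0.0007]
orientation: [-3.137, 0.15, -0.001]
contact_force: [-2.6, -0.6, 9.2]
grip_width: 0.0202
gripper_force: 119.8
```

Run:
```python
from h import *
gx(.30,.305,.0,-5.5)
blade("wrist");blade("scene")
```

```text
t 22.88 tcp [300.3 305.4   0.7] head -5.48 d [-0.03  0.04  0.07] yaw 0.0 tilt [0.001 0.001] F [-2.6 -0.6  9.2] grip 120 j [-0.76  0.47 -0.21  2.27  0.23  0.41 -2.83]
wrist blade n 46271 slope x,y [ 0.0489 -0.0082] z@126mm 0.006 tcpz 0.0008 tool-frame rect [83.2  0. ] [ 66.4 120. ] 0.0 x [0.0504 0.1154] y [-0.0574  0.059 ]
scene blade n 1058 slope x,y [ 0.0505 -0.006 ] z@126mm 0.0061 tcpz 0.0008 tool-frame rect [1.2e+02 1.0e-01] [139.7 119.5] 0.3 x [0.051  0.1833] y [-0.0579  0.0587]
```

Pressing ahead of the grip only tips it further up (slope 0.05). The spatula rests on the table here anyway, so I'll let go, let it settle flat and regrip.

Request:
send_rows(
  steps=[
    {"dx":0,"dy":0,"dz":-0.1,"yaw":0,"gripper":0.45},
    {"dx":0,"dy":0,"dz":-0.1,"yaw":0,"gripper":0.45},
    {"dx":0,"dy":0,"dz":-0.1,"yaw":0,"gripper":0.45},
    {"dx":0,"dy":0,"dz":-0.1,"yaw":0,"gripper":0.25},
    {"dx":0,"dy":0,"dz":-0.1,"yaw":0,"gripper":0.2},
  ],
  force=40,
)

```text
clock: 23.6
tcp_pos: [0.3003, 0.3048, 0.0011]
orientation: [3.138, -0.151, 0.0]
contact_force: [0.7, -0.8, 0.9]
grip_width: 0.022
gripper_force: 40.2
```

Request:
send_rows(
  steps=[
    {"dx":0,"dy":0,"dz":0,"yaw":0,"gripper":0.15},
    {"dx":0,"dy":0,"dz":0,"yaw":0,"gripper":0.1},
    {"dx":0,"dy":0,"dz":0,"yaw":0,"gripper":0.1},
  ],
)

```text
clock: 23.98
tcp_pos: [0.3003, 0.3049, 0.0011]
orientation: [-3.138, 0.151, -0.0]
contact_force: [-0.2, -0.9, -0.5]
grip_width: 0.0212
gripper_force: 40.2
```

Request:
send_rows(
  steps=[
    {"dx":0,"dy":0,"dz":0,"yaw":0,"gripper":0.1},
    {"dx":0,"dy":0,"dz":-0.6,"yaw":0,"gripper":0.1},
    {"dx":0,"dy":0,"dz":-1.15,"yaw":0,"gripper":0.1},
    {"dx":0,"dy":0,"dz":-1.15,"yaw":0,"gripper":0.1},
  ],
  force=120,
)

```text
clock: 24.48
tcp_pos: [0.3004, 0.305, 0.0131]
orientation: [-3.137, 0.151, -0.001]
contact_force: [-0.8, 0.4, -1.9]
grip_width: 0.0205
gripper_force: 117.2
```

Run:
```python
from h import *
blade("wrist");blade("scene")
gx(.30,.305,.013,-5.5)
```

```text
wrist blade n 33804 slope x,y [-0.0214 -0.0011] z@126mm 0.0141 tcpz 0.0129 tool-frame rect [93.9  0.6] [90.6 46.6] 90.0 x [0.072  0.1166] y [-0.0438  0.0451]
scene blade n 946 slope x,y [-0.02   -0.0004] z@126mm 0.0142 tcpz 0.0127 tool-frame rect [126.7   0.6] [ 90.4 118. ] 89.8 x [0.0712 0.1838] y [-0.0442  0.0453]
t 24.57 tcp [300.3 304.9  12.7] head -5.5 d [-0.03 -0.01 -0.03] yaw -0.0 tilt [0. 0.] F [ 0.1 -0.1 -1.6] grip 117 j [-0.75  0.45 -0.22  2.27  0.22  0.44 -2.82]
```

Levelled (slope −0.02, underside at 11.6 mm). Entering the channel while turning onto its axis.

Request:
send_rows(
  steps=[
    {"dx":0.7,"dy":0.55,"dz":0,"yaw":-1.9,"gripper":0.1},
    {"dx":1.6,"dy":1.2,"dz":0,"yaw":-4,"gripper":0.1},
    {"dx":2.6,"dy":1.9,"dz":0,"yaw":-6.5,"gripper":0.1},
    {"dx":3.6,"dy":2.6,"dz":0,"yaw":-9,"gripper":0.1},
    {"dx":4.4,"dy":3.2,"dz":0,"yaw":-11.2,"gripper":0.1},
  ],
)

```text
clock: 25.2
tcp_pos: [0.3412, 0.2682, 0.0124]
orientation: [3.137, 0.158, -0.001]
contact_force: [-0.1, 0.4, -1.8]
grip_width: 0.0204
gripper_force: 117.2
```

Run:
```python
from h import *
gx(.4319,.2779,.0131,6)
```

```text
t 25.2 tcp [341.2 268.2  12.4] head 5.76 d [ 9.12 -0.05 -0.07] yaw -0.2 tilt [-0. -0.] F [-0.1  0.4 -1.8] grip 117 j [-0.58  0.46 -0.27  2.25  0.27  0.46 -2.54]
```

No contact. Sliding fully under.

Request:
send_rows(
  steps=[
    {"dx":2,"dy":0,"dz":0,"yaw":0,"gripper":0.1},
    {"dx":4,"dy":0,"dz":0,"yaw":0,"gripper":0.1},
    {"dx":6,"dy":0,"dz":0,"yaw":0,"gripper":0.1},
    {"dx":8,"dy":0,"dz":0,"yaw":0,"gripper":0.1},
    {"dx":9.1,"dy":0,"dz":0,"yaw":0,"gripper":0.1},
  ],
)

```text
clock: 25.82
tcp_pos: [0.4322, 0.2776, 0.0123]
orientation: [3.137, 0.155, -0.0]
contact_force: [-0.3, -0.3, -1.2]
grip_width: 0.0204
gripper_force: 117.3
```

Run:
```python
from h import *
gx(.4319,.2779,.0131,6)
panel("top",(.56,.285),.105,k=3)
```

```text
t 25.82 tcp [432.2 277.6  12.3] head 5.65 d [-0.03 -0.04 -0.08] yaw -0.3 tilt [-0. -0.] F [-0.3 -0.3 -1.2] grip 117 j [-0.47  0.54 -0.27  2.07  0.26  0.56 -2.41]
top panel 3057 [558.9 290.8] [131.2 140.7] 7.3 z 0.0278 slope [-0.001  0.001]
```

Request:
send_rows(
  steps=[
    {"dx":0,"dy":0,"dz":-0.3,"yaw":0,"gripper":0.1},
    {"dx":0,"dy":0,"dz":-0.7,"yaw":0,"gripper":0.1},
    {"dx":0,"dy":0,"dz":-1.0,"yaw":0,"gripper":0.1},
    {"dx":0,"dy":0,"dz":-1.3,"yaw":0,"gripper":0.1},
    {"dx":0,"dy":0,"dz":-1.7,"yaw":0,"gripper":0.1},
  ],
)

```text
clock: 26.6
tcp_pos: [0.4314, 0.2777, 0.0298]
orientation: [3.138, 0.156, -0.0]
contact_force: [-0.4, 0.8, -2.7]
grip_width: 0.0206
gripper_force: 117.3
```

Request:
send_rows(
  steps=[
    {"dx":0,"dy":0,"dz":-0.6,"yaw":0,"gripper":0.1},
    {"dx":0,"dy":0,"dz":-1.4,"yaw":0,"gripper":0.1},
    {"dx":0,"dy":0,"dz":-2.3,"yaw":0,"gripper":0.1},
    {"dx":0,"dy":0,"dz":-3.1,"yaw":0,"gripper":0.1},
    {"dx":0,"dy":0,"dz":-3.6,"yaw":0,"gripper":0.1},
  ],
)

```text
clock: 27.22
tcp_pos: [0.4317, 0.2779, 0.0663]
orientation: [-3.137, -0.156, -0.001]
contact_force: [1.3, -0.3, -2.8]
grip_width: 0.0205
gripper_force: 117.3
```

Request:
send_rows(
  steps=[
    {"dx":0,"dy":0,"dz":-0.6,"yaw":0,"gripper":0.1},
    {"dx":0,"dy":0,"dz":-1.2,"yaw":0,"gripper":0.1},
    {"dx":0,"dy":0,"dz":-1.7,"yaw":0,"gripper":0.1},
    {"dx":0,"dy":0,"dz":-2.0,"yaw":0,"gripper":0.1},
    {"dx":0,"dy":0,"dz":-2.0,"yaw":0,"gripper":0.1},
  ],
)

```text
clock: 27.85
tcp_pos: [0.4316, 0.2779, 0.0858]
orientation: [-3.138, -0.156, -0.0]
contact_force: [-0.0, -0.0, -3.4]
grip_width: 0.0204
gripper_force: 117.3
```

Run:
```python
from h import *
gx(.4319,.2779,.09,6)
panel("top",(.56,.285),.105,zt=.075,zmax=.12,k=3)
```

```text
t 27.85 tcp [431.6 277.9  85.8] head 5.7 d [ 0.03  0.   -0.42] yaw -0.3 tilt [0. 0.] F [-0.  -0.  -3.4] grip 117 j [-0.43  0.42 -0.32  2.04  0.2   0.71 -2.35]
top panel 3564 [553.7 290.5] [145.1 141.9] 6.7 z 0.0942 slope [-0.057 -0.005]
```

Panel is lifted, carried and held (force −3.4 N). Carrying it smoothly across to the blue stand.

Request:
send_rows(
  steps=[
    {"dx":0,"dy":0.4,"dz":0,"yaw":0,"gripper":0.1},
    {"dx":0.05,"dy":1.2,"dz":0,"yaw":0,"gripper":0.1},
    {"dx":0.1,"dy":2.4,"dz":0,"yaw":0,"gripper":0.1},
    {"dx":0.15,"dy":4.0,"dz":0,"yaw":0.3,"gripper":0.1},
    {"dx":0.2,"dy":6.0,"dz":0,"yaw":0.6,"gripper":0.1},
  ],
)

```text
clock: 28.62
tcp_pos: [0.4396, 0.2168, 0.0856]
orientation: [3.138, 0.139, 0.0]
contact_force: [0.7, 0.9, -3.3]
grip_width: 0.0207
gripper_force: 117.3
```

Request:
send_rows(
  steps=[
    {"dx":0,"dy":2.4,"dz":0,"yaw":0.3,"gripper":0.1},
    {"dx":-0.1,"dy":5.2,"dz":0,"yaw":0.6,"gripper":0.1},
    {"dx":-0.2,"dy":8.2,"dz":0,"yaw":1,"gripper":0.1},
    {"dx":-0.3,"dy":11.2,"dz":0,"yaw":1.4,"gripper":0.1},
    {"dx":-0.4,"dy":14.2,"dz":0,"yaw":1.8,"gripper":0.1},
  ],
)

```text
clock: 29.25
tcp_pos: [0.4479, 0.0741, 0.0857]
orientation: [3.14, 0.088, 0.0]
contact_force: [0.4, -0.2, -3.3]
grip_width: 0.0206
gripper_force: 118.0
```

Run:
```python
from h import *
gx(.436,-.2445,.088,-2.6)
```

```text
t 29.25 tcp [447.9  74.1  85.7] head 3.21 d [-2.97 31.75 -0.22] yaw 5.8 tilt [ 0. -0.] F [ 0.4 -0.2 -3.3] grip 118 j [-0.07  0.34 -0.28  2.17  0.15  0.65 -1.96]
```

Request:
send_rows(
  steps=[
    {"dx":-0.2,"dy":3,"dz":0,"yaw":0.6,"gripper":0.1},
    {"dx":-0.4,"dy":6,"dz":0,"yaw":1.2,"gripper":0.1},
    {"dx":-0.6,"dy":9,"dz":0,"yaw":1.8,"gripper":0.1},
    {"dx":-0.8,"dy":12,"dz":0,"yaw":2.4,"gripper":0.1},
    {"dx":-1.0,"dy":15,"dz":0,"yaw":3,"gripper":0.1},
  ],
)

```text
clock: 29.88
tcp_pos: [0.446, -0.0761, 0.0857]
orientation: [3.141, 0.006, -0.0]
contact_force: [0.1, 0.2, -2.7]
grip_width: 0.0202
gripper_force: 118.4
```

Request:
send_rows(
  steps=[
    {"dx":-0.2,"dy":2.8,"dz":0,"yaw":0.6,"gripper":0.1},
    {"dx":-0.3,"dy":5.3,"dz":0,"yaw":1.2,"gripper":0.1},
    {"dx":-0.5,"dy":7.5,"dz":0,"yaw":1.8,"gripper":0.1},
    {"dx":-0.6,"dy":9.4,"dz":0,"yaw":2.3,"gripper":0.1},
    {"dx":-0.7,"dy":11,"dz":0,"yaw":2.8,"gripper":0.1},
  ],
)

```text
clock: 30.5
tcp_pos: [0.4399, -0.1852, 0.0856]
orientation: [3.141, -0.07, -0.0]
contact_force: [1.4, 1.0, -3.0]
grip_width: 0.0206
gripper_force: 118.1
```

Run:
```python
from h import *
gx(.436,-.2445,.088,-2.6)
```

```text
t 30.5 tcp [ 439.9 -185.2   85.6] head -2.57 d [-0.12  5.94 -0.24] yaw 0.0 tilt [-0. -0.] F [ 1.4  1.  -3. ] grip 118 j [ 0.41  0.36 -0.17  2.13  0.09  0.66 -1.44]
```

Request:
send_rows(
  steps=[
    {"dx":0,"dy":1.3,"dz":0,"yaw":0,"gripper":0.1},
    {"dx":0,"dy":2.5,"dz":0,"yaw":0,"gripper":0.1},
    {"dx":-0.1,"dy":3.5,"dz":0,"yaw":0,"gripper":0.1},
    {"dx":-0.1,"dy":4.4,"dz":0,"yaw":0,"gripper":0.1},
    {"dx":-0.1,"dy":5.2,"dz":0,"yaw":0,"gripper":0.1},
  ],
)

```text
clock: 31.12
tcp_pos: [0.4371, -0.2361, 0.0856]
orientation: [-3.141, 0.068, -0.0]
contact_force: [0.4, -0.3, -3.3]
grip_width: 0.0205
gripper_force: 118.1
```

Request:
send_rows(
  steps=[
    {"dx":0,"dy":0.4,"dz":0,"yaw":0,"gripper":0.1},
    {"dx":0,"dy":0.6,"dz":0,"yaw":0,"gripper":0.1},
    {"dx":0,"dy":0.7,"dz":0,"yaw":0,"gripper":0.1},
  ],
)

```text
clock: 31.5
tcp_pos: [0.4368, -0.2426, 0.0856]
orientation: [-3.141, 0.068, 0.0]
contact_force: [-0.9, 0.6, -3.0]
grip_width: 0.0206
gripper_force: 118.1
```

Run:
```python
from h import *
gx(.436,-.2445,.088,-2.6)
f=panel("top",(.57,-.25),.095,zt=.07,zmax=.12)
X=world(f)
g=panel("scene",(.57,-.25),.095,zt=.07,zmax=.12)
# blue stand from initial frames
for n in("top0","scene0"):
    X=world(load(n));c=[]
    for a,b in((-.34,-.29),(-.21,-.16)):
        m=(abs(X[...,0]-.563)<.08)&(X[...,1]>a)&(X[...,1]<b)&(X[...,2]>.048)&(X[...,2]<.062);r=rect(X[m]);c.append(r[0]);print(n,*r)
    c=np.array(c);print("centre",c.mean(0),"yaw",np.degrees(np.arctan2(-(c[1]-c[0])[0],(c[1]-c[0])[1])))
```

```text
t 31.5 tcp [ 436.8 -242.6   85.6] head -2.48 d [-0.07  0.2  -0.24] yaw 0.1 tilt [-0.  0.] F [-0.9  0.6 -3. ] grip 118 j [ 0.51  0.39 -0.15  2.08  0.09  0.68 -1.32]
top panel 3475 [ 561.4 -247.6] [140.3 146.5] 88.0 z 0.0928 slope [-0.034  0.002]
scene panel 2091 [ 557.3 -245.9] [141.1 152.9] 88.1 z 0.093 slope [-0.058  0.001]
top0 [ 562.8 -317.8] [ 23.5 129. ] 88.6
top0 [ 564.5 -184.1] [ 22.6 128.8] 88.9
centre [ 563.65 -250.95] yaw -0.7284785084184994
scene0 [ 560.7 -315.9] [ 25.4 135.1] 88.8
scene0 [ 563.7 -181.8] [ 23.7 132.8] 88.7
centre [ 562.2  -248.85] yaw -1.2815710057593728
```

The panel is about 3 mm off in y, so I'm correcting that and lowering gently.

Request:
send_rows(
  steps=[
    {"dx":0,"dy":0.2,"dz":0.4,"yaw":0,"gripper":0.1},
    {"dx":0,"dy":0.3,"dz":1.0,"yaw":0,"gripper":0.1},
    {"dx":0,"dy":0.3,"dz":1.6,"yaw":0,"gripper":0.1},
    {"dx":0,"dy":0.3,"dz":2.1,"yaw":0,"gripper":0.1},
    {"dx":0,"dy":0.3,"dz":2.4,"yaw":0,"gripper":0.1},
  ],
)

```text
clock: 32.52
tcp_pos: [0.4365, -0.2456, 0.0611]
orientation: [-3.141, 0.068, 0.001]
contact_force: [0.1, -0.6, -2.3]
grip_width: 0.0205
gripper_force: 118.4
```

Request:
send_rows(
  steps=[
    {"dx":0,"dy":0,"dz":0.2,"yaw":0,"gripper":0.1},
    {"dx":0,"dy":0,"dz":0.4,"yaw":0,"gripper":0.1},
    {"dx":0,"dy":0,"dz":0.6,"yaw":0,"gripper":0.1},
    {"dx":0,"dy":0,"dz":0.8,"yaw":0,"gripper":0.1},
    {"dx":0,"dy":0,"dz":1.0,"yaw":0,"gripper":0.1},
  ],
)

```text
clock: 33.15
tcp_pos: [0.4368, -0.2458, 0.0516]
orientation: [3.141, -0.069, 0.001]
contact_force: [-0.1, 0.4, -1.7]
grip_width: 0.0201
gripper_force: 119.0
```

Request:
send_rows(
  steps=[
    {"dx":0,"dy":0,"dz":0.2,"yaw":0,"gripper":0.1},
    {"dx":0,"dy":0,"dz":0.5,"yaw":0,"gripper":0.1},
    {"dx":0,"dy":0,"dz":0.9,"yaw":0,"gripper":0.1},
    {"dx":0,"dy":0,"dz":0.9,"yaw":0,"gripper":0.1},
  ],
)

```text
clock: 33.65
tcp_pos: [0.4364, -0.2456, 0.0422]
orientation: [-3.141, 0.068, 0.001]
contact_force: [0.5, 0.4, -2.4]
grip_width: 0.0202
gripper_force: 119.0
```

Run:
```python
from h import *
gx(.25,-.24,.043,-2.6)
panel("top",(.57,-.25),.095,zt=.0575,zmax=.07);panel("scene",(.57,-.25),.095,zt=.0575,zmax=.07)
```

```text
t 33.65 tcp [ 436.4 -245.6   42.2] head -2.5 d [-18.65   0.25  -0.07] yaw 0.1 tilt [-0.001  0.   ] F [ 0.5  0.4 -2.4] grip 119 j [ 0.5   0.46 -0.14  2.1   0.11  0.59 -1.33]
top panel 3165 [ 563.8 -250.6] [141.  140.2] 87.4 z 0.0609 slope [-0.002  0.   ]
scene panel 1883 [ 561.7 -250.7] [144.4 143.8] 88.3 z 0.0609 slope [-0.003 -0.   ]
```

The panel sits level on the ledges (top 61 mm, centre within about 1 mm). Drawing the blade out.

Request:
send_rows(
  steps=[
    {"dx":-1,"dy":0,"dz":0,"yaw":0,"gripper":0.1},
    {"dx":-2.5,"dy":0,"dz":0,"yaw":0,"gripper":0.1},
    {"dx":-4.4,"dy":0,"dz":0,"yaw":0,"gripper":0.1},
    {"dx":-6.2,"dy":0,"dz":0,"yaw":0,"gripper":0.1},
    {"dx":-7.8,"dy":0,"dz":0,"yaw":0,"gripper":0.1},
  ],
)

```text
clock: 34.67
tcp_pos: [0.357, -0.2423, 0.0427]
orientation: [3.141, -0.069, -0.001]
contact_force: [0.3, 0.4, -2.3]
grip_width: 0.0208
gripper_force: 119.0
```

Run:
```python
from h import *
for w in((.3378,-.2738,.0425,8),(.3122,-.2951,.0425,15),(.305,-.33,.0425,20),(.32,-.36,.0425,40)): gx(*w)
```

```text
t 34.67 tcp [ 357.  -242.3   42.7] head -2.53 d [-1.78  3.23  0.02] yaw -10.5 tilt [-0. -0.] F [ 0.3  0.4 -2.3] grip 119 j [ 0.57  0.38 -0.14  2.25  0.11  0.51 -1.27]
t 34.67 tcp [ 357.  -242.3   42.7] head -2.53 d [-4.24  5.47  0.02] yaw -17.5 tilt [-0. -0.] F [ 0.3  0.4 -2.3] grip 119 j [ 0.57  0.38 -0.14  2.25  0.11  0.51 -1.27]
t 34.67 tcp [ 357.  -242.3   42.7] head -2.53 d [-4.81  8.99  0.02] yaw -22.5 tilt [-0. -0.] F [ 0.3  0.4 -2.3] grip 119 j [ 0.57  0.38 -0.14  2.25  0.11  0.51 -1.27]
t 34.67 tcp [ 357.  -242.3   42.7] head -2.53 d [-3.18 11.92  0.02] yaw -42.5 tilt [-0. -0.] F [ 0.3  0.4 -2.3] grip 119 j [ 0.57  0.38 -0.14  2.25  0.11  0.51 -1.27]
```

Request:
send_rows(
  steps=[
    {"dx":-0.6,"dy":1.1,"dz":0,"yaw":-3.5,"gripper":0.1},
    {"dx":-1.2,"dy":2.2,"dz":0,"yaw":-7,"gripper":0.1},
    {"dx":-1.8,"dy":3.2,"dz":0,"yaw":-10.5,"gripper":0.1},
    {"dx":-3.0,"dy":4.4,"dz":0,"yaw":-14,"gripper":0.1},
    {"dx":-4.2,"dy":5.5,"dz":0,"yaw":-17.5,"gripper":0.1},
  ],
)

```text
clock: 35.3
tcp_pos: [0.3135, -0.2958, 0.0427]
orientation: [3.114, 0.413, 0.0]
contact_force: [-0.3, -0.8, -2.5]
grip_width: 0.0203
gripper_force: 118.9
```

Run:
```python
from h import *
for w in((.305,-.33,.0425,20),(.32,-.36,.0425,40)): gx(*w)
panel("top",(.57,-.25),.095,zt=.0575,zmax=.07)
```

```text
t 35.3 tcp [ 313.5 -295.8   42.7] head 15.11 d [-1.71  3.08  0.02] yaw -4.9 tilt [ 0. -0.] F [-0.3 -0.8 -2.5] grip 119 j [ 0.79  0.38 -0.21  2.25  0.16  0.52 -0.85]
t 35.3 tcp [ 313.5 -295.8   42.7] head 15.11 d [-1.04  6.36  0.02] yaw -24.9 tilt [ 0. -0.] F [-0.3 -0.8 -2.5] grip 119 j [ 0.79  0.38 -0.21  2.25  0.16  0.52 -0.85]
top panel 3156 [ 574.3 -251.1] [140.9 119.4] 87.5 z 0.0609 slope [-0.  0.]
```

Panel alone now measures (574.3, −251.1): about 10 mm forward of the stand centre (limit 20), 0 mm across and 1.5° out of square, all within tolerance. Carrying on with the withdrawal, then laying the spatula down.

Request:
send_rows(
  steps=[
    {"dx":-0.9,"dy":1.5,"dz":0,"yaw":-2.5,"gripper":0.1},
    {"dx":-1.7,"dy":3.1,"dz":0,"yaw":-5,"gripper":0.1},
    {"dx":-1.5,"dy":4.2,"dz":0,"yaw":-12,"gripper":0.1},
    {"dx":-1.2,"dy":5.3,"dz":0,"yaw":-19,"gripper":0.1},
    {"dx":-1,"dy":6.4,"dz":0,"yaw":-25,"gripper":0.1},
  ],
)

```text
clock: 36.12
tcp_pos: [0.3225, -0.3596, 0.0427]
orientation: [2.95, 1.08, 0.001]
contact_force: [-0.3, 0.1, -2.3]
grip_width: 0.0206
gripper_force: 118.9
```

Request:
send_rows(
  steps=[
    {"dx":0,"dy":0,"dz":1.5,"yaw":0,"gripper":0.1},
    {"dx":0,"dy":0,"dz":3,"yaw":0,"gripper":0.1},
    {"dx":0,"dy":0,"dz":3.7,"yaw":0,"gripper":0.1},
    {"dx":0,"dy":0,"dz":4.0,"yaw":0,"gripper":0.1},
    {"dx":0,"dy":0,"dz":4.0,"yaw":0,"gripper":0.1},
  ],
)

```text
clock: 36.75
tcp_pos: [0.3213, -0.3596, 0.0025]
orientation: [-2.952, -1.074, 0.0]
contact_force: [0.2, 0.4, -1.4]
grip_width: 0.0207
gripper_force: 119.0
```

Run:
```python
from h import *
gx(.32,-.36,.001,40);blade("wrist");blade("scene")
```

```text
t 36.75 tcp [ 321.3 -359.6    2.5] head 40.0 d [-0.12 -0.05  0.15] yaw 0.0 tilt [-0.  0.] F [ 0.2  0.4 -1.4] grip 119 j [ 0.94  0.53 -0.27  2.15  0.29  0.5  -0.43]
wrist blade n 35898 slope x,y [-0.0226  0.0002] z@126mm 0.0034 tcpz 0.0027 tool-frame rect [84.1  0. ] [120.   66.3] 90.0 x [0.0704 0.1163] y [-0.0573  0.0574]
scene blade n 903 slope x,y [-0.0192  0.0009] z@126mm 0.004 tcpz 0.0029 tool-frame rect [125.2  -0. ] [149.3 119.6] 0.1 x [0.0556 0.1974] y [-0.059   0.0567]
```

Blade is about 1 mm above the table. Releasing and rising clear.

Request:
send_rows(
  steps=[
    {"dx":0,"dy":0,"dz":0.1,"yaw":0,"gripper":0.3},
    {"dx":0,"dy":0,"dz":0.1,"yaw":0,"gripper":0.6},
    {"dx":0,"dy":0,"dz":0.1,"yaw":0,"gripper":1},
    {"dx":0,"dy":0,"dz":0.1,"yaw":0,"gripper":1},
    {"dx":0,"dy":0,"dz":-1,"yaw":0,"gripper":1},
  ],
)

```text
clock: 37.48
tcp_pos: [0.3208, -0.3594, 0.0125]
orientation: [-2.951, -1.074, 0.001]
contact_force: [-0.2, 0.2, 0.7]
grip_width: 0.0855
gripper_force: 0.0
```

Request:
send_rows(
  steps=[
    {"dx":0,"dy":0,"dz":-3,"yaw":0,"gripper":1},
    {"dx":0,"dy":0,"dz":-7,"yaw":0,"gripper":1},
    {"dx":0,"dy":0,"dz":-11,"yaw":0,"gripper":1},
    {"dx":0,"dy":0,"dz":-13,"yaw":0,"gripper":1},
    {"dx":0,"dy":0,"dz":-13,"yaw":0,"gripper":1},
  ],
)

```text
clock: 38.1
tcp_pos: [0.3221, -0.3607, 0.1447]
orientation: [2.949, 1.073, 0.002]
contact_force: [0.7, 0.4, 0.2]
grip_width: 0.085
gripper_force: 0.0
```

Run:
```python
from h import *
gx(.32,-.36,.001,40)
g=panel("scene",(.57,-.25),.095,zt=.0575,zmax=.07);f=panel("top",(.57,-.25),.095,zt=.0575,zmax=.07)
w=grab("wrist");red(w,.03,.05,(.2,.5),(-.5,-.2))
X=world(w);m=(abs(X[...,0]-.419)<.02)&(abs(X[...,1]+.278)<.02);P=X[m];A=np.c_[P[:,:2],np.ones(len(P))];print("blade plane",np.linalg.lstsq(A,P[:,2],rcond=None)[0][:2].round(4),np.median(P[:,2]).round(4))
cv2.imwrite("pics/end.png",np.hstack([cv2.resize(f["color"],(400,300)),cv2.resize(w["color"],(400,300))])[:,:,::-1])
```

```text
t 38.1 tcp [ 322.1 -360.7  144.7] head 39.99 d [-0.12 -0.25 14.37] yaw -0.0 tilt [ 0.003 -0.003] F [0.7 0.4 0.2] grip 0 j [ 1.03  0.29 -0.37  2.06  0.14  0.81 -0.3 ]
scene panel 1844 [ 572.7 -249.7] [140.9 122. ] 88.5 z 0.0608 slope [0.    0.001]
top panel 3150 [ 574.2 -251.4] [141.3 119.1] 87.3 z 0.0608 slope [0.001 0.   ]
red 3195 [ 321.1 -359.9] [83.4 19.6] 40.4 [0.0409 0.0423 0.0435]
blade plane [-0.011  -0.0098] 0.0029
```

View pics/end.png

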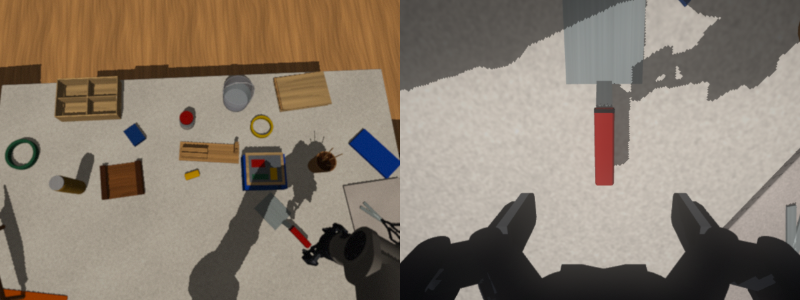

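The end picture shows the panel paint up on the blue stand (265,170). The spatula lies flat and free on the table (285,220), and the bystanders are where they were. Handing in.

```bash
python3 -c "
from bench import workorder
print(workorder.hand_in())"
```

```text
the job is handed in; nothing more can be done
None
```

The job is handed in, with no verdict returned: the panel sits paint up and level on the blue stand, about 10 mm forward of centre (limit 20), and the spatula lies flat and released on the table.

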